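# Sort bored from solid turned parts by weight, crate them and lock the crate

## Task

The turned parts on the bench look alike, but some are bored out and light and the others are still solid and heavy: lift each to feel which it is and stand it upright in the divided crate, one to a cell, the light ones in the row nearer the robot and the heavy ones in the far row. When all are in, take the mallet and knock the crate's lock pin down until it is fully home on its stop, touching the pin with nothing but the mallet, then put the mallet back on its rubber mat, standing on its head as you found it. Leave the other things on the bench alone.

Things in the scene. Friction and masses are not known exactly. Their poses are not given: they have to be found in the camera images.
- part1_mid (a point): Turned titanium part (4 to 6 present, else None): round body 64 mm across, 36 high, topped by a round spigot 34 across, 45 high, to grip; 81 mm tall, stands upright. Bored-out ones weigh 0.27 kg +-15 %, solid ones 0.66 kg +-10 %; they look alike (bore closed by a cover) and names do not tell: only lifting does. 1 to 3 of each kind. Point: on the axis, half-way up (40 mm above the foot); z up.
- part2_mid (a point): Turned titanium part (4 to 6 present, else None): round body 64 mm across, 36 high, topped by a round spigot 34 across, 45 high, to grip; 81 mm tall, stands upright. Bored-out ones weigh 0.27 kg +-15 %, solid ones 0.66 kg +-10 %; they look alike (bore closed by a cover) and names do not tell: only lifting does. 1 to 3 of each kind. Point: on the axis, half-way up (40 mm above the foot); z up.
- part3_mid (a point): Turned titanium part (4 to 6 present, else None): round body 64 mm across, 36 high, topped by a round spigot 34 across, 45 high, to grip; 81 mm tall, stands upright. Bored-out ones weigh 0.27 kg +-15 %, solid ones 0.66 kg +-10 %; they look alike (bore closed by a cover) and names do not tell: only lifting does. 1 to 3 of each kind. Point: on the axis, half-way up (40 mm above the foot); z up.
- part4_mid (a point): Turned titanium part (4 to 6 present, else None): round body 64 mm across, 36 high, topped by a round spigot 34 across, 45 high, to grip; 81 mm tall, stands upright. Bored-out ones weigh 0.27 kg +-15 %, solid ones 0.66 kg +-10 %; they look alike (bore closed by a cover) and names do not tell: only lifting does. 1 to 3 of each kind. Point: on the axis, half-way up (40 mm above the foot); z up.
- part5_mid (a point): Turned titanium part (4 to 6 present, else None): round body 64 mm across, 36 high, topped by a round spigot 34 across, 45 high, to grip; 81 mm tall, stands upright. Bored-out ones weigh 0.27 kg +-15 %, solid ones 0.66 kg +-10 %; they look alike (bore closed by a cover) and names do not tell: only lifting does. 1 to 3 of each kind. Point: on the axis, half-way up (40 mm above the foot); z up.
- part6_mid (a point): Turned titanium part (4 to 6 present, else None): round body 64 mm across, 36 high, topped by a round spigot 34 across, 45 high, to grip; 81 mm tall, stands upright. Bored-out ones weigh 0.27 kg +-15 %, solid ones 0.66 kg +-10 %; they look alike (bore closed by a cover) and names do not tell: only lifting does. 1 to 3 of each kind. Point: on the axis, half-way up (40 mm above the foot); z up.
- crate: Fixed grey divided crate, 180 (x) by 268 (y) by 40 mm high, 2 by 3 cells of 84 x 84 mm inside; walls and floor 4 mm thick. Cell centres: row nearer the robot x = -44 mm, far row x = +44 mm, both at y = -88, 0, +88 mm. Origin: centre of the underside; x away from the robot (crate may be turned a little), y left, z up.
- pin_top (a point): Centre of the flat top of the lock pin's round head (36 mm across), on a dark steel post 52 mm square and 60 mm high that stands against the right-hand end of the crate, 162 mm from the crate's centre. The pin top is about 88 to 94 mm above the table at the start and 74 mm when fully home.
- lock_pin (a joint): Depth of the sprung lock pin in m: 0 is fully up, 0.020 is fully home on its hard stop. It starts somewhere between 0 and 0.006, is stiff (it takes some 7 to 9 N to move) and stays where it is left.
- mallet_mid (a point): Centre of the head of a 0.4 kg mallet standing on its head on the mat. Head: upright cylinder 54 mm across, 76 high, flat faces; this point is half-way up (38 mm). x points away from the handle, z up. Handle level, 20 mm wide, 26 high, mid-line 12 mm above this point, reaching along -x to 170 mm behind it. Nearly all weight is in the head: grip 55 to 60 mm behind this point.
- mat_mid (a point): Centre of the top of a fixed black rubber mat, 220 mm (x) by 140 mm (y), 3 mm thick; the mallet's place.
- jaw: Bystander, to be left alone: stepped steel chuck jaw 90 x 34 x 42 mm. Origin: centre of its underside.
- ring_gauge: Bystander, to be left alone: flat steel ring, 90 mm across and 25 mm high. Origin: centre of its underside.
- block: Bystander, to be left alone: aluminium block 90 x 60 x 40 mm. Origin: centre of its underside.
- wrench: Bystander, to be left alone: spanner 170 mm long.
Things that resemble listed ones, but are neither listed nor needed, are in the scene too. What is shaped like the part that bears part4_mid but red or turquoise is not meant.

How it is judged:
By the outcome, as a careful person would: the job done as asked, in the order asked, and still so for the second after the job is handed in, with the robot touching nothing.
Of part1, part2, part3, part4, part5, part6 only 4 to 6 are there at a start; the rules pass over those that are not, and their reading is None.
At some moment in a run one of part1, part2, part3, part4, part5, part6 may be knocked a few centimetres aside while the robot is not near it.
It also fails if it takes over 210 s, if anything falls off the work surface, if the arm or the gripper's body presses on something with over 40 N, if the wrist force passes 120 N, or if a joint passes its speed limit or range.

## Robot

A 6-joint arm with a two-finger parallel gripper is mounted at the origin on the work surface. World frame = base frame: x ahead of the robot, y to its left, z up, the work surface at z = 0. Lengths are in mm, angles in rad, forces in N, time in s.
With the tool pointing down it reaches from about 400 to 925 mm from the base axis. Payload 12.5 kg.
Tool frame: the origin (TCP) lies on the centre line of the jaws, within the pads' length; the fingertips stand 14 mm ahead of it and the grasp point (between the pads) lies 5 mm behind it; z points along the fingers, y is the direction in which the jaws open and shut (so a half turn about z gives the same grasp; the last joint's range is limited). The gripper opens to 95 mm and grips with 3 to 60 N. Pads are 20 mm wide; open, the fingers measure 119 mm over their backs; the gripper's body (75 mm by 180 mm) begins 59 mm behind the grasp point.
Start: joints at [-1.271, 0.491, 1.559, -0, 1.092, -0.106], TCP at [246.745, -574.249, 228.661] pointing down, gripper open.
Joint ranges: [-3.1, 3.1], [-0.84, 2.19], [0.05, 2.79], [-1.13, 4.28], [0.06, 2.93], [-2.69, 2.69]. Speed limits (rad/s): [2.22, 2.22, 2.79, 3.14, 3.14, 3.14].

## Interface

Orientations are given as [roll, pitch, yaw] about the fixed x, y, z axes, in that order (R = Rz(yaw) Ry(pitch) Rx(roll)).
In Python, from cell import * gives the robot as it stands.
- The arm moves only by the tool play_rows, never from a script. Its argument "moves" is a list of rows, each a list of 7 numbers: the shift along the tool's x, y, z in m, then the turn, a rotation vector about the tool's x, y, z in rad, then the opening in per cent of the stroke, from 0 (shut) to 100 (fully open). In form: [[tx, ty, tz, ax, ay, az, claw], ...]. A call has 1 to 8 rows; each row shifts and turns the pose as measured when the row begins, along the tool's axes as they then stand; what a row does not reach is not made up. A row lasts 1/10 s, in which the tool goes at most 50 mm and 8.59 degrees, less where a joint would pass 70% of its speed; a pose out of reach is approached as far as the arm can. A call is refused whole if a number of a shift passes 0.05 or a number of a turn 0.15, either way. A call with a gripper value outside its range is refused whole. The fingers move at their own pace and stop on an object; the grip force is fixed at half the most. Time passes only in rows, so rows that do not move let the fingers close. It gives the time, the measured TCP pose, the force and the opening at its end, in the units of the state.
- state(): the state, without advancing time (a new reading comes with each control period).
- read_camera(name): name is "side" or "top" or "wrist"; returns a dict with "img" (384x512x3 uint8, red, green, blue), "fx", "fy", "cx", "cy" (pixels), "R" (3x3) and "t" (3): a world point X has camera coordinates R X + t. Camera axes: x right, y down, z forward; pixel columns grow to the right and rows downward; lengths in mm; the calibration is good to about 2 mm. A picture is of the moment at which its call begins. There is no depth.
- job_done(): hands the job in, once; it reports no verdict.
The state is a dict: "t": time; "joints": joint angles; "qvel": joint speeds; "tau": joint torques, N m; "eef_pos": TCP position; "tcp_rot": TCP orientation; "ft_force": force on the tool from outside, world axes, zero at the start; "moment": the same for the moment, N m; "opening": opening from 0.0 (shut) to 1.0 (fully open).
Only numpy, scipy, OpenCV 4.12 (cv2) and the standard library are available. Lean on these libraries where they do the work, as an engineer would, in place of code of your own. Each camera call takes 0.05 s, during which the arm holds its last target.

## Working session

There is one attempt and no reset: what is moved stays moved. The work goes in short steps, Python scripts to look and compute and a tool call to move; the robot and the scene stay as the last step left them, time stands still between calls to the robot, and variables do not carry over. Pictures are saved under pics/ and viewed, and the job is handed in when it is done.

Besides the shell and the picture viewer there is one more tool, called after ">>>" as name([rows], argument=value, ...), one row to a line, values as JSON. play_rows: Moves the arm, as the interface text tells. Its arguments: {"type":"object","properties":{"moves":{"type":"array"}},"required":["moves"]}

```bash
ls; mkdir -p pics
cat > h.py <<'E'
from cell import *
import numpy as np, cv2
def snap(name,fn):
    c=read_camera(name); cv2.imwrite('pics/'+fn,cv2.cvtColor(c['img'],cv2.COLOR_RGB2BGR)); 
    np.savez('pics/'+fn[:-4]+'.npz',**{k:np.array(v) for k,v in c.items()}); return c
def ray(c,u,v,z):
    R=np.array(c['R']);t=np.array(c['t'])
    d=R.T@np.array([(u-c['cx'])/c['fx'],(v-c['cy'])/c['fy'],1.]); o=-R.T@t
    return o+d*(z-o[2])/d[2]
def proj(c,X):
    p=np.array(c['R'])@np.array(X,float)+np.array(c['t']); return c['fx']*p[0]/p[2]+c['cx'],c['fy']*p[1]/p[2]+c['cy']
E
python3 - <<'E'
from h import *
for n in('top','side','wrist'):
    c=snap(n,n+'0.png'); print(n,c['fx'],-np.array(c['R']).T@c['t'])
    i=cv2.imread('pics/%s0.png'%n); cv2.imwrite('pics/%s0b.png'%n,cv2.resize(i,(800,600),interpolation=cv2.INTER_CUBIC))
print(state())
E
```

```text
pics
top 488.49381046272555 [ 401.4847874     7.61123349 1487.8347456 ]
side 464.9770328701797 [ 506.12074172 1259.41786652  895.58299733]
wrist 298.5170776910622 [ 310.44526044 -546.79608003  383.65647396]
{'t': 0.15, 'joints': array([-1.27060733e+00,  4.91386991e-01,  1.55932076e+00, -1.34794781e-05,
        1.09170800e+00, -1.05619495e-01]), 'qvel': array([ 0.00057672, -0.00349219, -0.00070945,  0.00076074, -0.00053251,
        0.00029346]), 'tau': array([ 2.80412598e-03, -6.12899637e+01, -2.58279938e+01,  6.93150773e-02,
        4.73531813e-02, -5.54503788e-05]), 'eef_pos': array([ 246.68113878, -574.0695382 ,  228.21328296]), 'tcp_rot': array([-3.14077288e+00, -7.48831864e-05,  4.05814678e-01]), 'ft_force': array([0.19171902, 0.06222655, 0.25837243]), 'moment': array([0.01974475, 0.01828053, 0.00010529]), 'opening': 1.002576846945175}
```

View pics/top0b.png

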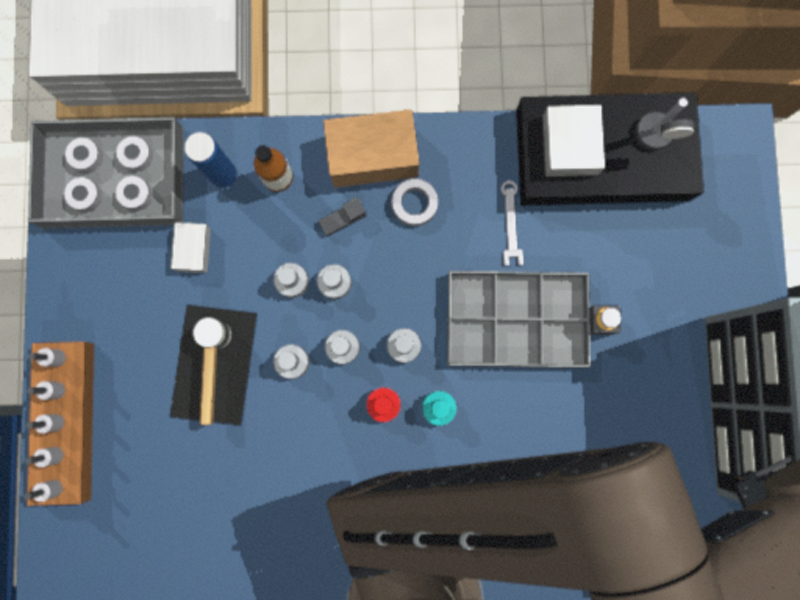

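View pics/side0b.png

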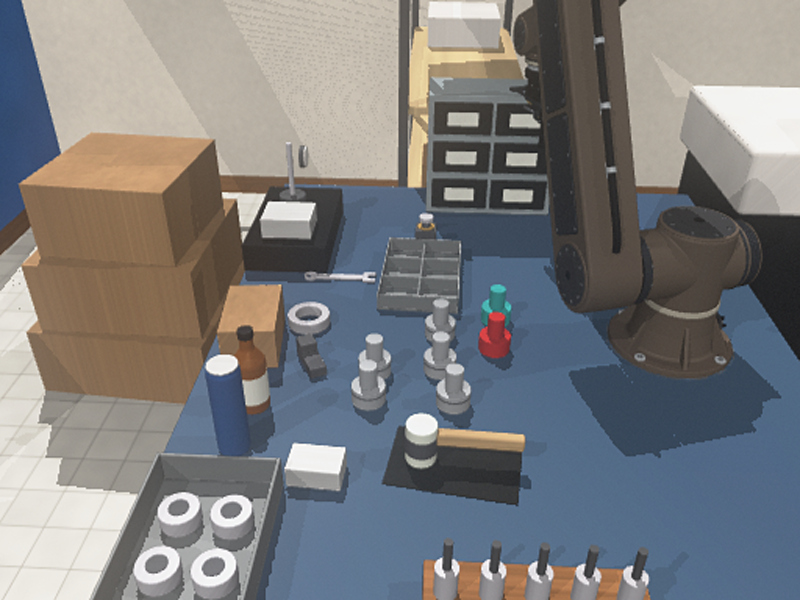

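View pics/wrist0b.png

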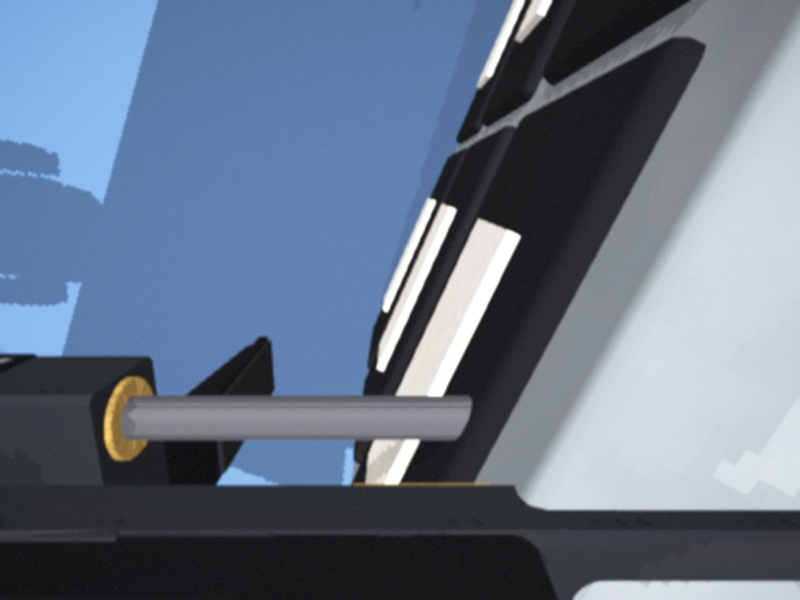

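Run:
```python
from h import *
i=cv2.imread('pics/top0.png')
a=i[150:270,100:300]; cv2.imwrite('pics/topA.png',cv2.resize(a,(800,480),interpolation=cv2.INTER_CUBIC))
a=i[160:250,270:420]; cv2.imwrite('pics/topB.png',cv2.resize(a,(800,480),interpolation=cv2.INTER_CUBIC))
```

```text
(no output)
```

View pics/topA.png

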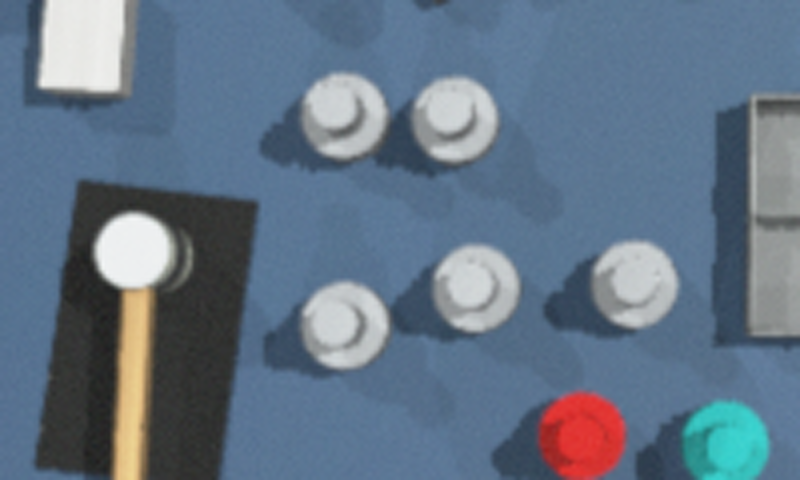

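View pics/topB.png

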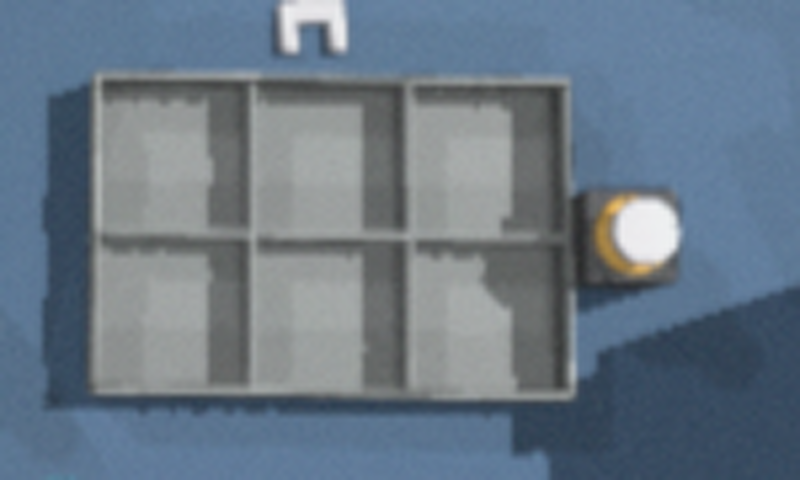

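```bash
cat >> h.py <<'E'
def parts(c,box=(100,150,320,260)):
    x0,y0,x1,y1=box
    im=c['img'].astype(int); s=im.max(2)-im.min(2); m=((s<35)&(im.max(2)>110)).astype(np.uint8)
    m=cv2.morphologyEx(m,cv2.MORPH_CLOSE,np.ones((3,3)))
    cs,_=cv2.findContours(m,cv2.RETR_EXTERNAL,cv2.CHAIN_APPROX_NONE)
    out=[]
    for k in cs:
        (u,v),r=cv2.minEnclosingCircle(k)
        if x0<u<x1 and y0<v<y1 and 8<r<14:
            out.append((round(u,1),round(v,1),round(r,1),ray(c,u,v,34).round(1)))
    return out
def turn(c): pass
E
python3 - <<'E'
from h import *
d=np.load('pics/top0.npz'); c={k:d[k] for k in d}
for p in parts(c): print(p, np.hypot(*p[3][:2]))
im=c['img'].astype(int)
s=im.max(2)-im.min(2)
# crate
m=((s<28)&(im.max(2)>60)).astype(np.uint8); m[:, :280]=0; m[:,379:]=0; m[:170]=0; m[240:]=0
m=cv2.morphologyEx(m,cv2.MORPH_CLOSE,np.ones((5,5)))
k=max(cv2.findContours(m,0,1)[0],key=cv2.contourArea)
b=cv2.boxPoints(cv2.minAreaRect(k)); print(b)
for p in b: print(ray(c,*p,40))
# pin
m=((s<20)&(im.max(2)>215)).astype(np.uint8); m[:, :380]=0; m[:,400:]=0; m[:190]=0; m[220:]=0
k=max(cv2.findContours(m,0,1)[0],key=cv2.contourArea); q=cv2.minEnclosingCircle(k);print('pin',q,ray(c,*q[0],91))
# mallet
m=((s<20)&(im.max(2)>200)).astype(np.uint8); m[:, :115]=0; m[:,155:]=0; m[:195]=0; m[240:]=0
k=max(cv2.findContours(m,0,1)[0],key=cv2.contourArea); q=cv2.minEnclosingCircle(k);print('mallet',q,ray(c,*q[0],79))
m=((im[...,0]>im[...,2]+40)).astype(np.uint8); m[:, :115]=0; m[:,160:]=0; m[:195]=0; m[280:]=0
k=max(cv2.findContours(m,0,1)[0],key=cv2.contourArea); b=cv2.boxPoints(cv2.minAreaRect(k))
for p in b: print('h',p,ray(c,*p,66))
m=(im.max(2)<75).astype(np.uint8)+0; m[:, :105]=0; m[:,170:]=0; m[:190]=0; m[280:]=0
k=max(cv2.findContours(m,0,1)[0],key=cv2.contourArea); b=cv2.boxPoints(cv2.minAreaRect(k))
for p in b: print('mat',p,ray(c,*p,3))
E
```

```text
(185.9, 230.7, 11.9, array([453.8, 221.4,  34. ])) 504.92811369540516
(218.6, 221.6, 11.5, array([478.4, 124.1,  34. ])) 494.2341246818151
(258.0, 220.8, 11.3, array([477.8,   6.7,  34. ])) 477.84697341303735
(133.2, 212.5, 10.4, array([512. , 377.9,  34. ])) 636.3587117341916
(213.3, 179.9, 11.4, array([603.8, 137.8,  34. ])) 619.3248582125539
(185.5, 178.9, 11.6, array([609. , 221.2,  34. ])) 647.927804620237
[[285.1209  234.14029]
 [286.0653  172.75482]
 [378.90485 174.18314]
 [377.96045 235.5686 ]]
[435.88287112 -72.19732365  40.        ]
[618.9369152  -80.94269175  40.        ]
[ 607.37775672 -358.73131872   40.        ]
[ 424.55888158 -346.00192597   40.        ]
pin ((390.8333435058594, 202.8333282470703), 5.6026716232299805) [ 516.2459968  -375.53280376   91.        ]
mallet ((132.6999969482422, 212.3000030517578), 9.021190643310547) [509.21851799 368.00027723  79.        ]
h [127.38462 270.9231 ] [341.74269009 386.01680004  66.        ]
h [129.73077 221.65387] [483.18144492 379.86451558  66.        ]
h [138.14029 222.05432] [481.38109484 355.40954794  66.        ]
h [135.79413 271.32355] [339.9766101  361.84067397  66.        ]
mat [108.36    266.47998] [353.77984319 460.01465522   3.        ]
mat [118.7     194.09996] [571.88656057 430.42422432   3.        ]
mat [163.64    200.51996] [548.59762558 293.14943087   3.        ]
mat [153.3     272.89996] [331.21091118 324.99806498   3.        ]
```

```bash
cat >> h.py <<'E'
from scipy.spatial.transform import Rotation as Ro
def plan(x,y,z,yaw):
    s=state(); R=Ro.from_euler('xyz',s['tcp_rot']); T=Ro.from_euler('xyz',[np.pi,0,yaw])
    d=R.inv().apply(np.array([x,y,z])-s['eef_pos'])/1000; r=(R.inv()*T).as_rotvec()
    print('t',round(s['t'],2),'pos',s['eef_pos'].round(1),'rot',s['tcp_rot'].round(3),'f',s['ft_force'].round(2),'op',round(s['opening'],3))
    print('shift',d.round(4),'turn',r.round(3)); print('after-turn shift',T.inv().apply(np.array([x,y,z])-s['eef_pos']).round(1))
C=np.array([522.5,-214.]); TH=-0.044
def crate(a,b): return C+np.array([a*np.cos(TH)-b*np.sin(TH),a*np.sin(TH)+b*np.cos(TH)])
E
python3 - <<'E'
from h import *
for n in('top','side'):
    d=np.load('pics/%s0.npz'%n); c={k:d[k] for k in d}
    i=cv2.imread('pics/%s0.png'%n); i=cv2.resize(i,None,fx=3,fy=3,interpolation=cv2.INTER_CUBIC)
    P=lambda X:tuple(int(round((q+.5)*3)) for q in proj(c,X))
    for a,b in((-90,-134),(-90,134),(90,134),(90,-134)): cv2.circle(i,P([*crate(a,b),40]),3,(0,0,255),-1)
    cv2.circle(i,P([*crate(0,-162),91]),3,(0,0,255),-1)
    for a in(-44,44):
        for b in(-88,0,88): cv2.circle(i,P([*crate(a,b),4]),3,(0,0,255),-1)
    for p in [(453.8,221.4),(478.4,124.1),(477.8,6.7),(603.8,137.8),(609,221.2)]: cv2.circle(i,P([*p,81]),3,(0,0,255),-1)
    cv2.circle(i,P([509.2,368,79]),3,(0,0,255),-1)
    u,v={'top':(350,450),'side':(650,420)}[n]
    cv2.imwrite('pics/chk_%s.png'%n,i[v:v+400,u:u+800] if n=='top' else i[v:v+520,u-100:u+500])
plan(478,7,150,1.53)
for a in(-44,44):print([crate(a,b).round(1) for b in(-88,0,88)])
E
```

```text
t 0.15 pos [ 246.7 -574.1  228.2] rot [-3.141 -0.     0.406] f [0.19 0.06 0.26] op 1.003
shift [ 0.4419 -0.4425  0.0786] turn [-1.000e-03 -1.000e-03 -1.124e+00]
after-turn shift [590.  207.4  78.2]
[array([ 474.7, -300. ]), array([ 478.5, -212.1]), array([ 482.4, -124.1])]
[array([ 562.6, -303.9]), array([ 566.5, -215.9]), array([ 570.3, -128. ])]
```

View pics/chk_top.png

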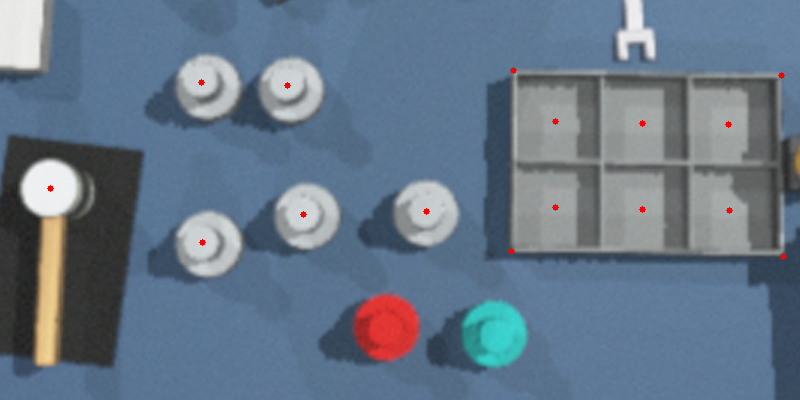

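View pics/chk_side.png

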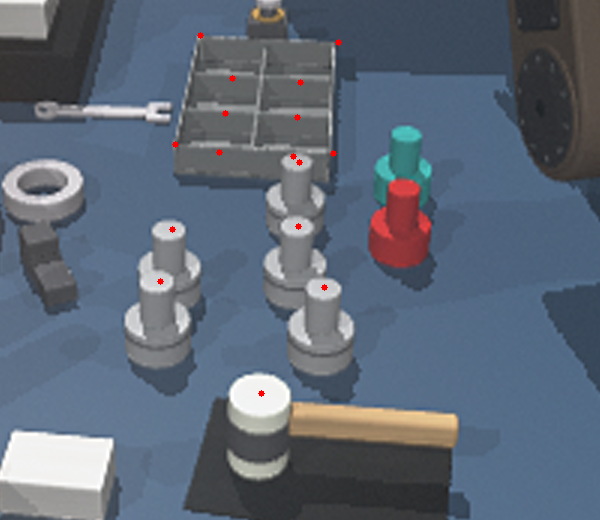

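>>> play_rows([
  [0.044,-0.044,0,0,0,0,60],
  [0.044,-0.044,0,0,0,0,60],
  [0.044,-0.044,0,0,0,0,60],
  [0.044,-0.044,0,0,0,0,60],
  [0.044,-0.044,0,0,0,0,60],
  [0.044,-0.044,0,0,0,0,60],
  [0.044,-0.044,0,0,0,0,60],
  [0.044,-0.044,0,0,0,0,60],
])

```text
t: 0.95
eef_pos: [395.0, -200.8, 226.6]
tcp_rot: [-3.14, 0.0, 0.397]
ft_force: [1.4, -0.2, -1.0]
opening: 0.602
```

>>> play_rows([
  [0,0,0,0,0,-0.14,60],
  [0,0,0,0,0,-0.14,60],
  [0,0,0,0,0,-0.14,60],
  [0,0,0,0,0,-0.14,60],
  [0,0,0,0,0,-0.14,60],
  [0,0,0,0,0,-0.14,60],
  [0,0,0,0,0,-0.14,60],
  [0,0,0,0,0,-0.14,60],
])

```text
t: 1.75
eef_pos: [396.4, -193.0, 226.5]
tcp_rot: [-3.14, -0.003, 1.566]
ft_force: [0.6, -0.9, 0.9]
opening: 0.6
```

```bash
python3 -c "
from h import *
plan(478,7,150,1.53)"
```

```text
t 1.75 pos [ 396.4 -193.   226.5] rot [-3.140e+00 -3.000e-03  1.566e+00] f [ 0.64 -0.95  0.93] op 0.6
shift [0.2002 0.0807 0.077 ] turn [-0.002 -0.003  0.036]
after-turn shift [203.2  73.3  76.5]
```

>>> play_rows([
  [0.04,0.016,0.015,0,0,0,60],
  [0.04,0.016,0.015,0,0,0.03,60],
  [0.04,0.016,0.015,0,0,0,60],
  [0.04,0.016,0.015,0,0,0,60],
  [0.035,0.01,0.012,0,0,0,60],
  [0,0,0,0,0,0,60],
  [0,0,0,0,0,0,60],
])

```text
t: 2.45
eef_pos: [476.8, 6.4, 152.1]
tcp_rot: [-3.141, -0.001, 1.54]
ft_force: [0.3, -0.2, 0.4]
opening: 0.598
```

```bash
python3 -c "
from h import *
plan(478,7,57,1.53)
c=snap('top','top1.png'); print(parts(c))
i=snap('wrist','w1.png')"
```

```text
t 2.45 pos [476.8   6.4 152.1] rot [-3.141e+00 -1.000e-03  1.540e+00] f [ 0.34 -0.18  0.43] op 0.598
shift [0.0005 0.0012 0.0951] turn [-0.    -0.001  0.01 ]
after-turn shift [ 0.6  1.2 95.1]
[(185.7, 230.4, 11.3, array([454.8, 222. ,  34. ])), (133.2, 212.8, 10.3, array([511.2, 378.1,  34. ])), (213.3, 179.9, 11.4, array([603.8, 137.8,  34. ])), (185.6, 178.1, 11.4, array([611.5, 220.8,  34. ]))]
```

View pics/w1.png

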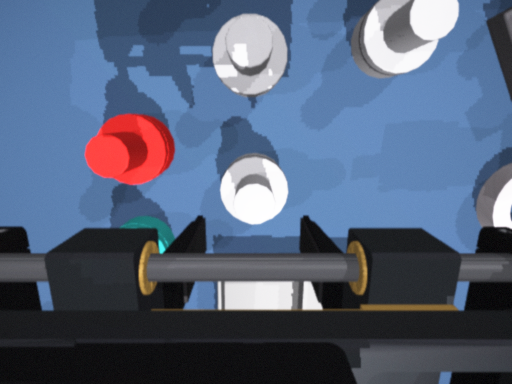

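>>> play_rows([
  [0,0.001,0.03,0,0,0,60],
  [0,0,0.03,0,0,0,60],
  [0,0,0.03,0,0,0,60],
  [0,0,0.004,0,0,0,60],
  [0,0,0,0,0,0,20],
  [0,0,0,0,0,0,20],
  [0,0,0,0,0,0,20],
  [0,0,0,0,0,0,20],
])

```text
t: 3.35
eef_pos: [480.3, -1.7, 62.8]
tcp_rot: [3.13, 0.0, 1.529]
ft_force: [-0.1, -0.5, -1.8]
opening: 0.348
```

>>> play_rows([
  [0,0,0,0,0,0,20],
  [0,0,-0.025,0,0,0,20],
  [0,0,-0.03,0,0,0,20],
  [0,0,-0.03,0,0,0,20],
  [0,0,-0.025,0,0,0,20],
  [0,0,0,0,0,0,20],
  [0,0,0,0,0,0,20],
  [0,0,0,0,0,0,20],
])

```text
t: 4.15
eef_pos: [478.2, -1.0, 177.5]
tcp_rot: [3.129, 0.001, 1.53]
ft_force: [0.3, 0.0, -3.2]
opening: 0.351
```

```bash
cat >> h.py <<'E'
def look(n=5):
    fs=[]
    for k in range(n):
        read_camera('wrist'); fs.append(state()['ft_force'])
    print('F',np.mean(fs,0).round(2),np.std(fs,0).round(2))
E
python3 -c "
from h import *
look(4)
plan(478,-124,160,1.53)
plan(570,-128,160,1.53)
c=snap('side','s1.png')"
```

```text
F [ 0.05 -0.   -2.77] [0.28 0.67 0.22]
t 4.35 pos [478.2  -1.  177.3] rot [3.13 0.   1.53] f [-0.26 -0.02 -3.03] op 0.355
shift [-0.1229  0.0047  0.0174] turn [ 0.012  0.    -0.   ]
after-turn shift [-122.9    4.9   17.3]
t 4.35 pos [478.2  -1.  177.3] rot [3.13 0.   1.53] f [-0.26 -0.02 -3.03] op 0.355
shift [-0.1231  0.0968  0.0185] turn [ 0.012  0.    -0.   ]
after-turn shift [-123.1   96.9   17.3]
```

View pics/s1.png

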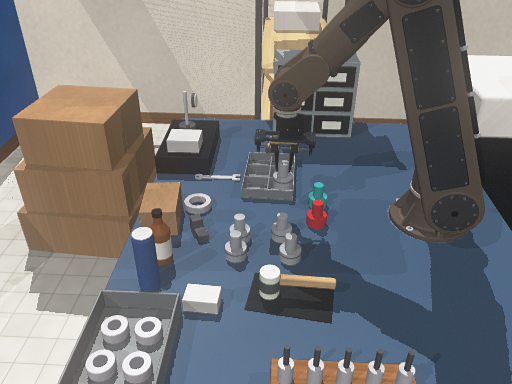

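```bash
python3 -c "
from h import *
c=snap('wrist','w2.png');snap('top','t2.png')
s=state();print(s['joints'].round(3),proj(c,s['eef_pos']))"
```

```text
[-1.410e-01  3.480e-01  1.976e+00  1.000e-03  8.050e-01 -1.010e-01] (np.float64(250.38325652445496), np.float64(244.36899214526886))
```

View pics/w2.png

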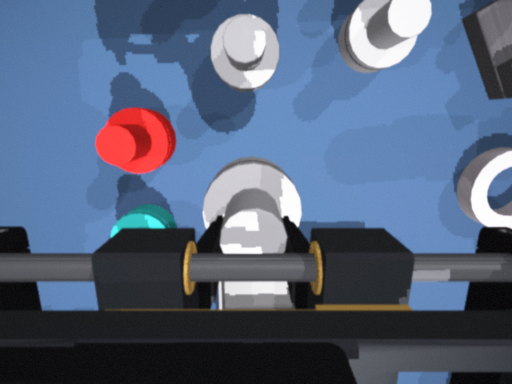

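View pics/t2.png

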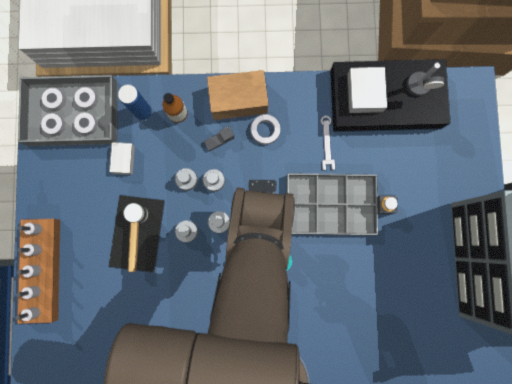

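```bash
python3 -c "
from h import *
d=np.load('pics/w2.npz'); c={k:d[k] for k in d}
h=114.5
for off in (0,4,8,12):
  print(off,'body bot',proj(c,[478,-1+off+32,h]),'body topedge',proj(c,[478,-1+off+32,h+36]),'side',proj(c,[478-32,-1+off,h+36]),proj(c,[478+32,-1+off,h+36]))
"
```

```text
0 body bot (np.float64(247.4258575303102), np.float64(169.12237027309692)) body topedge (np.float64(247.2412119804788), np.float64(178.73766088033435)) side (np.float64(200.20073156980388), np.float64(229.2708977024159)) (np.float64(298.7668457452118), np.float64(224.93522160612977))
4 body bot (np.float64(247.17718966401722), np.float64(163.75369167306187)) body topedge (np.float64(246.94460951016265), np.float64(172.40568796937646)) side (np.float64(199.6782484693292), np.float64(223.44735542762172)) (np.float64(298.7425200656983), np.float64(219.09522714941613))
8 body bot (np.float64(246.92630983066), np.float64(158.33725724345905)) body topedge (np.float64(246.644867773158), np.float64(166.0066968990267)) side (np.float64(199.15045748031707), np.float64(217.56465197946244)) (np.float64(298.71794749439), np.float64(213.19596007457267))
12 body bot (np.float64(246.67318838432797), np.float64(152.87242693630765)) body topedge (np.float64(246.34193666489637), np.float64(159.53961801949225)) side (np.float64(198.6172773058248), np.float64(211.6218812306743)) (np.float64(298.69312425339865), np.float64(207.23651340396458))
```

>>> play_rows([
  [-0.03,0.002,0,0.006,0,0,20],
  [-0.04,0.002,0,0.006,0,0,20],
  [-0.04,0.001,0,0,0,0,20],
  [-0.02,0,0,0,0,0,20],
  [0,0,0,0,0,0,20],
  [0,0,0,0,0,0,20],
])

```text
t: 5.1
eef_pos: [478.1, -135.2, 176.5]
tcp_rot: [-3.14, -0.0, 1.532]
ft_force: [-0.2, 0.5, -3.0]
opening: 0.352
```

```bash
python3 -c "
from h import *
look(2);plan(482,-132,68,1.53)"
```

```text
F [-0.26 -0.01 -2.54] [0.31 0.25 0.02]
t 5.2 pos [ 478.2 -134.5  176.6] rot [-3.141 -0.     1.533] f [-0.57  0.24 -2.51] op 0.354
shift [0.0027 0.0038 0.1086] turn [-0.001 -0.     0.003]
after-turn shift [  2.7   3.6 108.6]
```

>>> play_rows([
  [0.002,0.003,0.02,0,0,0,20],
  [0.001,0.001,0.02,0,0,0,20],
  [0,0,0.02,0,0,0,20],
  [0,0,0.01,0,0,0,20],
  [0,0,0,0,0,0,20],
])

```text
t: 5.7
eef_pos: [483.5, -126.8, 105.5]
tcp_rot: [3.14, 0.0, 1.539]
ft_force: [0.5, 0.5, -1.8]
opening: 0.351
```

```bash
python3 -c "
from h import *
plan(482,-132,68,1.53)"
```

```text
t 5.7 pos [ 483.5 -126.8  105.5] rot [3.14  0.    1.539] f [ 0.49  0.54 -1.79] op 0.351
shift [-0.0052 -0.0013  0.0375] turn [0.001 0.    0.009]
after-turn shift [-5.2 -1.2 37.5]
```

>>> play_rows([
  [-0.005,-0.001,0.015,0,0,0.009,20],
  [0,0,0.01,0,0,0,20],
  [0,0,0,0,0,0,20],
])

```text
t: 6.0
eef_pos: [483.4, -130.9, 81.5]
tcp_rot: [3.138, 0.001, 1.532]
ft_force: [0.1, -0.2, -2.9]
opening: 0.354
```

```bash
python3 -c "
from h import *
plan(482,-132,68,1.53)"
```

```text
t 6.0 pos [ 483.4 -130.9   81.5] rot [3.138e+00 1.000e-03 1.532e+00] f [ 0.15 -0.23 -2.94] op 0.354
shift [-0.0011 -0.0014  0.0135] turn [0.003 0.001 0.002]
after-turn shift [-1.2 -1.4 13.5]
```

Good; lower to contact and open.

>>> play_rows([
  [-0.001,-0.001,0.01,0,0,0,20],
  [0,0,0.003,0,0,0,20],
  [0,0,0,0,0,0,20],
])

```text
t: 6.3
eef_pos: [483.1, -131.8, 68.9]
tcp_rot: [3.136, 0.002, 1.533]
ft_force: [0.2, 0.3, -1.8]
opening: 0.35
```

```bash
python3 -c "
from h import *
plan(482,-132,68,1.53)"
```

```text
t 6.3 pos [ 483.1 -131.8   68.9] rot [3.136e+00 2.000e-03 1.533e+00] f [ 0.2   0.28 -1.83] op 0.35
shift [-0.0003 -0.0011  0.0009] turn [0.005 0.002 0.003]
after-turn shift [-0.3 -1.1  0.9]
```

>>> play_rows([
  [0,-0.001,0.002,0,0,0,20],
  [0,0,0,0,0,0,60],
  [0,0,0,0,0,0,60],
  [0,0,0,0,0,0,60],
  [0,0,-0.02,0,0,0,60],
  [0,0,-0.03,0,0,0,60],
  [0,0,-0.03,0,0,0,60],
  [0,0,-0.02,0,0,0,60],
])

```text
t: 7.1
eef_pos: [481.1, -131.4, 169.3]
tcp_rot: [3.139, 0.001, 1.532]
ft_force: [0.3, 0.6, -0.4]
opening: 0.602
```

```bash
python3 -c "
from h import *
look(2)
c=snap('side','s3.png');snap('wrist','w3.png')
plan(478.4,124.1,150,1.53)"
```

```text
F [0.14 0.07 1.89] [0.19 0.11 1.88]
t 7.3 pos [ 480.8 -131.3  167.3] rot [3.14  0.    1.532] f [ 0.06 -0.11 -0.77] op 0.598
shift [ 0.2551 -0.0122  0.0172] turn [0.002 0.    0.002]
after-turn shift [255.1 -12.8  17.3]
```

View pics/s3.png

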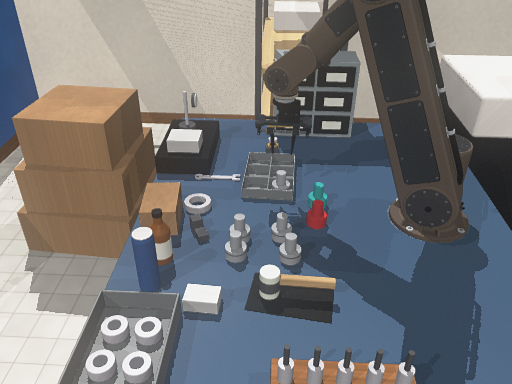

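View pics/w3.png

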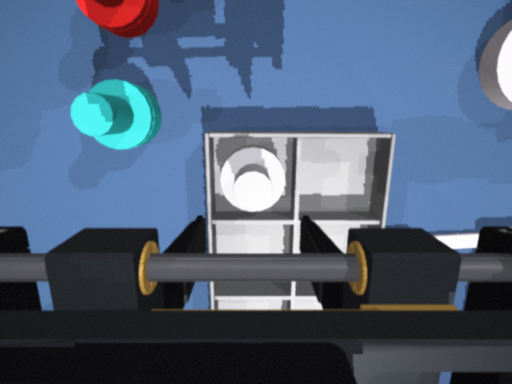

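>>> play_rows([
  [0.04,-0.002,0,0,0,0,60],
  [0.045,-0.002,0,0,0,0,60],
  [0.045,-0.002,0,0,0,0,60],
  [0.045,-0.002,0,0,0,0,60],
  [0.04,-0.002,0,0,0,0,60],
  [0.03,-0.002,0,0,0,0,60],
  [0,0,0,0,0,0,60],
  [0,0,0,0,0,0,60],
])

```text
t: 8.1
eef_pos: [475.2, 122.0, 157.7]
tcp_rot: [-3.13, 0.001, 1.529]
ft_force: [0.1, -0.2, 0.3]
opening: 0.6
```

```bash
python3 -c "
from h import *
snap('wrist','w4.png');c=snap('top','t4.png');print(parts(c))
plan(478.4,124.1,100,1.53)"
```

```text
[(133.2, 212.8, 10.3, array([511.2, 378.1,  34. ])), (214.0, 178.5, 11.5, array([608. , 135.7,  34. ])), (185.6, 178.1, 11.4, array([611.5, 220.8,  34. ]))]
t 8.2 pos [475.5 121.1 158. ] rot [-3.131e+00  1.000e-03  1.527e+00] f [ 0.27 -0.24  0.59] op 0.599
shift [0.0032 0.0034 0.058 ] turn [-0.011  0.001 -0.003]
after-turn shift [ 3.1  2.8 58. ]
```

View pics/t4.png

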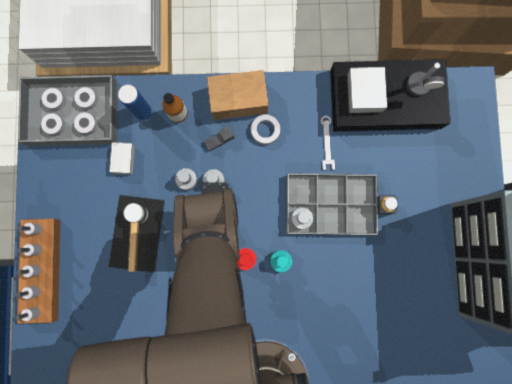

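>>> play_rows([
  [0.003,0.003,0.03,-0.011,0,0,60],
  [0,0,0.02,0,0,0,60],
  [0,0,0,0,0,0,60],
])

```text
t: 8.5
eef_pos: [479.2, 120.9, 106.7]
tcp_rot: [3.14, 0.001, 1.523]
ft_force: [0.3, -0.0, -0.1]
opening: 0.6
```

```bash
python3 -c "
from h import *
plan(478.4,124.1,60,1.53)"
```

```text
t 8.5 pos [479.2 120.9 106.7] rot [3.140e+00 1.000e-03 1.523e+00] f [ 0.34 -0.05 -0.06] op 0.6
shift [ 0.0032 -0.0011  0.0467] turn [ 0.002  0.001 -0.007]
after-turn shift [ 3.2 -1.  46.7]
```

>>> play_rows([
  [0.003,-0.001,0.02,0,0,-0.007,60],
  [0.001,0,0.02,0,0,0,60],
  [0,0,0.005,0,0,0,60],
  [0,0,0,0,0,0,60],
])

```text
t: 8.9
eef_pos: [480.2, 121.8, 62.7]
tcp_rot: [3.138, 0.001, 1.525]
ft_force: [0.1, 0.7, 0.7]
opening: 0.599
```

```bash
python3 -c "
from h import *
plan(478.4,124.1,60,1.53)"
```

```text
t 8.9 pos [480.2 121.8  62.7] rot [3.138e+00 1.000e-03 1.525e+00] f [0.1  0.65 0.67] op 0.599
shift [ 0.0022 -0.0019  0.0027] turn [ 0.003  0.001 -0.005]
after-turn shift [ 2.2 -1.9  2.7]
```

>>> play_rows([
  [0.002,-0.001,0.002,0,0,0,60],
  [0,0,0,0,0,0,20],
  [0,0,0,0,0,0,20],
  [0,0,0,0,0,0,20],
  [0,0,0,0,0,0,20],
  [0,0,0,0,0,0,20],
])

```text
t: 9.5
eef_pos: [479.1, 123.5, 63.5]
tcp_rot: [3.137, 0.001, 1.524]
ft_force: [0.1, 0.3, -5.8]
opening: 0.355
```

```bash
python3 -c "
from h import *
plan(478.4,124.1,160,1.53)"
```

```text
t 9.5 pos [479.1 123.5  63.5] rot [3.137e+00 1.000e-03 1.524e+00] f [ 0.11  0.25 -5.8 ] op 0.355
shift [ 0.0005 -0.0003 -0.0965] turn [ 0.004  0.001 -0.006]
after-turn shift [  0.6  -0.7 -96.5]
```

>>> play_rows([
  [0,0,-0.025,0,0,0,20],
  [0,0,-0.03,0,0,0,20],
  [0,0,-0.03,0,0,0,20],
  [0,0,-0.025,0,0,0,20],
  [0,0,0,0,0,0,20],
  [0,0,0,0,0,0,20],
  [0,0,0,0,0,0,20],
])

```text
t: 10.2
eef_pos: [476.5, 123.3, 172.9]
tcp_rot: [-3.138, 0.002, 1.525]
ft_force: [0.7, -0.1, -7.6]
opening: 0.356
```

```bash
python3 -c "
from h import *
look(4)
plan(478.4,-212,170,1.53)"
```

```text
F [ 0.16 -0.07 -6.97] [0.57 0.14 0.38]
t 10.4 pos [476.6 123.3 173. ] rot [-3.138e+00  2.000e-03  1.525e+00] f [ 0.14 -0.05 -6.37] op 0.354
shift [-0.3349  0.0173  0.0037] turn [-0.004  0.002 -0.005]
after-turn shift [-335.    15.5    3. ]
```

```bash
python3 -c "
from h import *
plan(570,-128,170,1.53)"
```

```text
t 10.4 pos [476.6 123.3 173. ] rot [-3.138e+00  2.000e-03  1.525e+00] f [ 0.14 -0.05 -6.37] op 0.354
shift [-0.2468  0.1049  0.0031] turn [-0.004  0.002 -0.005]
after-turn shift [-247.3  103.6    3. ]
```

>>> play_rows([
  [-0.03,0.013,0,0,0,0,20],
  [-0.04,0.017,0,0,0,0,20],
  [-0.04,0.017,0,0,0,0,20],
  [-0.04,0.017,0,0,0,0,20],
  [-0.04,0.017,0,0,0,0,20],
  [-0.03,0.013,0,0,0,0,20],
  [-0.02,0.008,0,0,0,0,20],
  [0,0,0,0,0,0,20],
])

```text
t: 11.2
eef_pos: [570.1, -130.5, 166.9]
tcp_rot: [-3.131, 0.001, 1.528]
ft_force: [0.3, 0.8, -7.1]
opening: 0.352
```

```bash
python3 -c "
from h import *
look(1)
plan(570,-128,100,1.53)"
```

```text
F [ 0.44  0.81 -7.8 ] [0. 0. 0.]
t 11.25 pos [ 569.4 -129.3  166.7] rot [-3.130e+00  1.000e-03  1.528e+00] f [ 0.44  0.81 -7.8 ] op 0.356
shift [0.0014 0.0013 0.0667] turn [-0.012  0.001 -0.002]
after-turn shift [ 1.3  0.5 66.7]
```

>>> play_rows([
  [0.001,0,0.025,-0.01,0,0,20],
  [0,0,0.025,0,0,0,20],
  [0,0,0.012,0,0,0,20],
  [0,0,0,0,0,0,20],
])

```text
t: 11.65
eef_pos: [568.1, -125.8, 101.9]
tcp_rot: [-3.138, -0.0, 1.529]
ft_force: [-0.1, 0.1, -7.0]
opening: 0.354
```

```bash
python3 -c "
from h import *
plan(570,-128,68,1.53)"
```

```text
t 11.65 pos [ 568.1 -125.8  101.9] rot [-3.138 -0.     1.529] f [-0.13  0.13 -7.  ] op 0.354
shift [-0.0021  0.0021  0.0339] turn [-0.004 -0.    -0.001]
after-turn shift [-2.1  2.  33.9]
```

>>> play_rows([
  [-0.002,0.002,0.015,-0.004,0,0,20],
  [0,0,0.01,0,0,0,20],
  [0,0,0,0,0,0,20],
])

```text
t: 11.95
eef_pos: [570.8, -126.7, 77.9]
tcp_rot: [3.14, -0.0, 1.531]
ft_force: [-0.2, 0.0, -7.3]
opening: 0.353
```

```bash
python3 -c "
from h import *
plan(570,-128,68,1.53)"
```

```text
t 11.95 pos [ 570.8 -126.7   77.9] rot [ 3.14  -0.     1.531] f [-0.15  0.01 -7.29] op 0.353
shift [-0.0013 -0.0007  0.0099] turn [ 0.002 -0.     0.001]
after-turn shift [-1.3 -0.7  9.9]
```

>>> play_rows([
  [-0.001,-0.001,0.006,0,0,0,20],
  [0,0,0.003,0,0,0,20],
  [0,0,0,0,0,0,20],
])

```text
t: 12.25
eef_pos: [570.4, -127.6, 70.1]
tcp_rot: [3.138, 0.0, 1.531]
ft_force: [-0.6, 0.7, -6.9]
opening: 0.349
```

```bash
python3 -c "
from h import *
plan(570,-128,66,1.53)"
```

```text
t 12.25 pos [ 570.4 -127.6   70.1] rot [3.138 0.    1.531] f [-0.62  0.65 -6.94] op 0.349
shift [-0.0005 -0.0004  0.0041] turn [0.004 0.    0.001]
after-turn shift [-0.5 -0.3  4.1]
```

>>> play_rows([
  [0,0,0.002,0,0,0,20],
  [0,0,0.002,0,0,0,20],
  [0,0,0,0,0,0,20],
])

```text
t: 12.55
eef_pos: [571.1, -127.2, 68.5]
tcp_rot: [3.135, 0.001, 1.531]
ft_force: [0.1, 0.1, -6.8]
opening: 0.352
```

```bash
python3 -c "
from h import *
plan(570,-128,66,1.53)"
```

```text
t 12.55 pos [ 571.1 -127.2   68.5] rot [3.135e+00 1.000e-03 1.531e+00] f [ 0.14  0.07 -6.83] op 0.352
shift [-0.0008 -0.0011  0.0025] turn [0.006 0.001 0.001]
after-turn shift [-0.8 -1.   2.5]
```

>>> play_rows([
  [0,0,0.002,0.006,0,0,20],
  [0,0,0.001,0,0,0,20],
  [0,0,0,0,0,0,20],
])

```text
t: 12.85
eef_pos: [571.7, -126.8, 68.3]
tcp_rot: [3.139, 0.001, 1.531]
ft_force: [-1.0, -0.8, -7.4]
opening: 0.352
```

```bash
python3 -c "
from h import *
plan(570,-128,66,1.53)"
```

```text
t 12.85 pos [ 571.7 -126.8   68.3] rot [3.139e+00 1.000e-03 1.531e+00] f [-0.96 -0.79 -7.35] op 0.352
shift [-0.0013 -0.0016  0.0023] turn [0.002 0.001 0.001]
after-turn shift [-1.3 -1.6  2.3]
```

>>> play_rows([
  [0,0,0.004,0,0,0,20],
  [0,0,0,0,0,0,20],
])

```text
t: 13.05
eef_pos: [571.9, -126.4, 66.4]
tcp_rot: [3.138, 0.001, 1.531]
ft_force: [-0.8, 0.0, -7.3]
opening: 0.352
```

```bash
python3 -c "
from h import *
plan(570,-128,66,1.53);read_camera('side');plan(570,-128,66,1.53)"
```

```text
t 13.05 pos [ 571.9 -126.4   66.4] rot [3.138e+00 1.000e-03 1.531e+00] f [-0.81  0.04 -7.29] op 0.352
shift [-0.0017 -0.0018  0.0004] turn [0.003 0.001 0.001]
after-turn shift [-1.7 -1.8  0.4]
t 13.1 pos [ 572.  -126.4   66.3] rot [3.138e+00 1.000e-03 1.531e+00] f [ 0.28  0.29 -6.94] op 0.351
shift [-0.0017 -0.0019  0.0003] turn [0.003 0.001 0.001]
after-turn shift [-1.7 -1.9  0.3]
```

>>> play_rows([
  [0,0,0.003,0,0,0,20],
  [0,0,0,0,0,0,60],
  [0,0,0,0,0,0,60],
  [0,0,0,0,0,0,60],
  [0,0,-0.02,0,0,0,60],
  [0,0,-0.03,0,0,0,60],
  [0,0,-0.03,0,0,0,60],
  [0,0,-0.02,0,0,0,60],
])

```text
t: 13.9
eef_pos: [572.1, -127.1, 165.4]
tcp_rot: [3.14, 0.001, 1.53]
ft_force: [0.5, -0.6, -0.7]
opening: 0.598
```

```bash
python3 -c "
from h import *
look(1)
c=snap('top','t5.png');snap('wrist','w5.png');print(parts(c))
plan(454.5,221.8,165,1.53)"
```

```text
F [0.81 0.38 3.84] [0. 0. 0.]
[(186.0, 231.0, 11.7, array([453. , 221.2,  34. ])), (133.2, 212.8, 10.3, array([511.2, 378.1,  34. ])), (213.2, 180.1, 11.4, array([603.2, 138. ,  34. ])), (185.6, 178.1, 11.4, array([611.5, 220.8,  34. ]))]
t 14.05 pos [ 572.1 -127.1  164.6] rot [3.139e+00 1.000e-03 1.530e+00] f [-0.37 -0.1  -0.27] op 0.6
shift [ 0.3439 -0.1316 -0.0011] turn [0.002 0.001 0.   ]
after-turn shift [ 343.8 -131.7   -0.4]
```

View pics/w5.png

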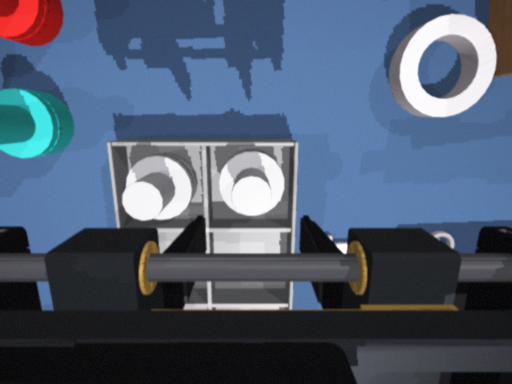

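View pics/t5.png

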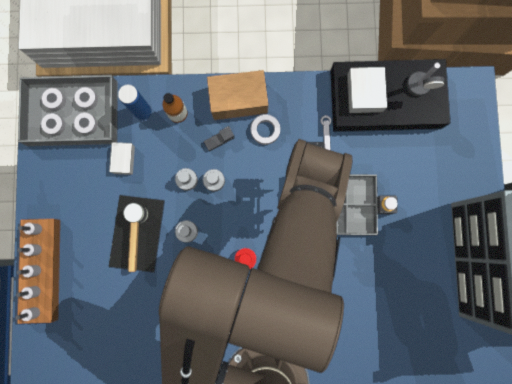

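>>> play_rows([
  [0.04,-0.016,0,0,0,0,60],
  [0.045,-0.017,0,0,0,0,60],
  [0.045,-0.017,0,0,0,0,60],
  [0.045,-0.017,0,0,0,0,60],
  [0.045,-0.017,0,0,0,0,60],
  [0.045,-0.017,0,0,0,0,60],
  [0.04,-0.016,0,0,0,0,60],
  [0.02,-0.007,0,0,0,0,60],
])

```text
t: 14.85
eef_pos: [455.8, 210.7, 153.6]
tcp_rot: [-3.133, 0.003, 1.523]
ft_force: [-0.2, -0.7, -0.7]
opening: 0.602
```

```bash
python3 -c "
from h import *
read_camera('side');plan(454,221.5,100,1.53)"
```

```text
t 14.9 pos [455.4 212.  153.5] rot [-3.133e+00  2.000e-03  1.523e+00] f [-1.32  1.62 -0.14] op 0.602
shift [ 0.0095 -0.0014  0.0535] turn [-0.009  0.002 -0.007]
after-turn shift [ 9.4 -1.8 53.5]
```

>>> play_rows([
  [0.01,-0.001,0.015,-0.009,0,-0.007,60],
  [0,0,0.025,0,0,0,60],
  [0,0,0.01,0,0,0,60],
  [0,0,0,0,0,0,60],
])

```text
t: 15.3
eef_pos: [453.2, 223.1, 98.6]
tcp_rot: [-3.138, 0.004, 1.534]
ft_force: [-0.5, 0.2, 0.7]
opening: 0.6
```

```bash
python3 -c "
from h import *
plan(454,221.5,60,1.53)"
```

```text
t 15.3 pos [453.2 223.1  98.6] rot [-3.138  0.004  1.534] f [-0.49  0.18  0.74] op 0.6
shift [-0.0014  0.001   0.0386] turn [-0.003  0.004  0.004]
after-turn shift [-1.5  0.8 38.6]
```

>>> play_rows([
  [-0.001,0.001,0.02,0,0,0,60],
  [0,0,0.015,0,0,0,60],
  [0,0,0.002,0,0,0,60],
  [0,0,0,0,0,0,60],
])

```text
t: 15.7
eef_pos: [455.5, 220.4, 61.6]
tcp_rot: [-3.138, 0.004, 1.532]
ft_force: [-1.1, 0.1, 0.8]
opening: 0.599
```

```bash
python3 -c "
from h import *
plan(454,221.5,60,1.53)"
```

```text
t 15.7 pos [455.5 220.4  61.6] rot [-3.138  0.004  1.532] f [-1.07  0.1   0.79] op 0.599
shift [ 0.001  -0.0015  0.0016] turn [-0.003  0.004  0.002]
after-turn shift [ 1.  -1.5  1.6]
```

>>> play_rows([
  [0,0,0,0,0,0,20],
  [0,0,0,0,0,0,20],
  [0,0,0,0,0,0,20],
  [0,0,0,0,0,0,20],
  [0,0,0,0,0,0,20],
])

```text
t: 16.2
eef_pos: [454.8, 220.1, 64.0]
tcp_rot: [-3.138, 0.004, 1.531]
ft_force: [0.1, 0.7, -7.6]
opening: 0.353
```

>>> play_rows([
  [0,0,-0.025,0,0,0,20],
  [0,0,-0.03,0,0,0,20],
  [0,0,-0.03,0,0,0,20],
  [0,0,-0.025,0,0,0,20],
  [0,0,0,0,0,0,20],
  [0,0,0,0,0,0,20],
  [0,0,0,0,0,0,20],
])

```text
t: 16.9
eef_pos: [453.4, 219.8, 173.8]
tcp_rot: [-3.132, 0.006, 1.532]
ft_force: [-0.1, -0.5, -6.5]
opening: 0.351
```

```bash
python3 -c "
from h import *
look(4)
plan(478.5,-212,170,1.53)
plan(566.5,-216,170,1.53)"
```

```text
F [-0.15  0.59 -6.97] [0.14 0.19 0.57]
t 17.1 pos [453.5 219.8 174. ] rot [-3.131  0.007  1.532] f [ 0.09  0.69 -6.77] op 0.353
shift [-0.4305  0.042   0.0063] turn [-0.011  0.007  0.002]
after-turn shift [-430.4   42.6    4. ]
t 17.1 pos [453.5 219.8 174. ] rot [-3.131  0.007  1.532] f [ 0.09  0.69 -6.77] op 0.353
shift [-0.431   0.1301  0.0054] turn [-0.011  0.007  0.002]
after-turn shift [-430.9  130.7    4. ]
```

>>> play_rows([
  [-0.03,0.009,0,-0.01,0.006,0,20],
  [-0.04,0.012,0,0,0,0,20],
  [-0.045,0.013,0,0,0,0,20],
  [-0.045,0.013,0,0,0,0,20],
  [-0.045,0.013,0,0,0,0,20],
  [-0.045,0.014,0,0,0,0,20],
  [-0.045,0.014,0,0,0,0,20],
  [-0.045,0.014,0,0,0,0,20],
])

```text
t: 17.9
eef_pos: [544.0, -131.5, 169.2]
tcp_rot: [-3.136, -0.001, 1.54]
ft_force: [1.8, 1.1, -6.5]
opening: 0.355
```

```bash
python3 -c "
from h import *
plan(566.5,-216,170,1.53)"
```

```text
t 17.9 pos [ 544.  -131.5  169.2] rot [-3.136e+00 -1.000e-03  1.540e+00] f [ 1.81  1.14 -6.52] op 0.355
shift [-0.0838  0.0251 -0.001 ] turn [-0.006 -0.001  0.01 ]
after-turn shift [-83.5  26.   -0.8]
```

>>> play_rows([
  [-0.035,0.01,0,-0.006,0,0.01,20],
  [-0.03,0.01,0,0,0,0,20],
  [-0.01,0.003,0,0,0,0,20],
  [0,0,0,0,0,0,20],
])

```text
t: 18.3
eef_pos: [564.8, -216.7, 165.3]
tcp_rot: [-3.139, -0.001, 1.524]
ft_force: [0.4, 1.2, -7.5]
opening: 0.352
```

```bash
python3 -c "
from h import *
plan(566.5,-216,100,1.53)"
```

```text
t 18.3 pos [ 564.8 -216.7  165.3] rot [-3.139e+00 -1.000e-03  1.524e+00] f [ 0.42  1.17 -7.51] op 0.352
shift [0.0007 0.0019 0.0653] turn [-0.003 -0.001 -0.006]
after-turn shift [ 0.8  1.7 65.3]
```

>>> play_rows([
  [0,0.002,0.025,0,0,-0.006,20],
  [0,0,0.025,0,0,0,20],
  [0,0,0.01,0,0,0,20],
  [0,0,0,0,0,0,20],
])

```text
t: 18.7
eef_pos: [565.8, -213.0, 102.9]
tcp_rot: [-3.137, -0.003, 1.531]
ft_force: [0.9, -0.1, -6.9]
opening: 0.353
```

```bash
python3 -c "
from h import *
plan(566.5,-216,67,1.53)"
```

```text
t 18.7 pos [ 565.8 -213.   102.9] rot [-3.137e+00 -3.000e-03  1.531e+00] f [ 0.89 -0.15 -6.87] op 0.353
shift [-0.0031  0.0009  0.0359] turn [-0.005 -0.003  0.002]
after-turn shift [-3.   0.8 35.9]
```

>>> play_rows([
  [-0.004,0.001,0.015,-0.005,0,0,20],
  [0,0,0.012,0,0,0,20],
  [0,0,0.003,0,0,0,20],
  [0,0,0,0,0,0,20],
])

```text
t: 19.1
eef_pos: [567.8, -215.1, 74.7]
tcp_rot: [3.139, -0.002, 1.534]
ft_force: [-0.6, -0.0, -6.0]
opening: 0.356
```

```bash
python3 -c "
from h import *
plan(566.5,-216,67,1.53)"
```

```text
t 19.1 pos [ 567.8 -215.1   74.7] rot [ 3.139e+00 -2.000e-03  1.534e+00] f [-0.6  -0.02 -6.  ] op 0.356
shift [-0.001  -0.0013  0.0076] turn [ 0.003 -0.002  0.004]
after-turn shift [-1.  -1.3  7.7]
```

>>> play_rows([
  [-0.001,-0.001,0.006,0,0,0,20],
  [0,0,0.003,0,0,0,20],
  [0,0,0.003,0,0,0,20],
  [0,0,0,0,0,0,20],
])

```text
t: 19.5
eef_pos: [568.0, -215.3, 68.1]
tcp_rot: [3.134, -0.001, 1.534]
ft_force: [0.2, 0.2, -6.8]
opening: 0.354
```

```bash
python3 -c "
from h import *
plan(566.5,-216,67,1.53)"
```

```text
t 19.5 pos [ 568.  -215.3   68.1] rot [ 3.134e+00 -1.000e-03  1.534e+00] f [ 0.23  0.21 -6.83] op 0.354
shift [-0.0007 -0.0015  0.0011] turn [ 0.007 -0.001  0.004]
after-turn shift [-0.7 -1.5  1.1]
```

>>> play_rows([
  [0,-0.001,0.004,0.006,0,0,20],
  [0,0,0.003,0,0,0,20],
  [0,0,0,0,0,0,60],
  [0,0,0,0,0,0,60],
  [0,0,0,0,0,0,60],
  [0,0,-0.025,0,0,0,60],
  [0,0,-0.035,0,0,0,60],
  [0,0,-0.035,0,0,0,60],
])

```text
t: 20.3
eef_pos: [567.1, -215.6, 160.9]
tcp_rot: [3.14, -0.0, 1.534]
ft_force: [0.3, -0.8, 0.3]
opening: 0.598
```

```bash
python3 -c "
from h import *
read_camera('side')
c=snap('top','t6.png');snap('wrist','w6.png');print(parts(c))
plan(603.5,138,165,1.53)"
```

```text
[(133.2, 212.8, 10.3, array([511.2, 378.1,  34. ])), (213.3, 179.9, 11.4, array([603.8, 137.8,  34. ])), (185.6, 178.4, 11.5, array([610.6, 221. ,  34. ]))]
t 20.45 pos [ 568.2 -216.   162.3] rot [3.135e+00 2.000e-03 1.534e+00] f [ 0.15 -0.24 -0.26] op 0.598
shift [ 0.3551  0.0223 -0.0032] turn [0.007 0.002 0.004]
after-turn shift [355.2  20.9  -2.7]
```

View pics/w6.png

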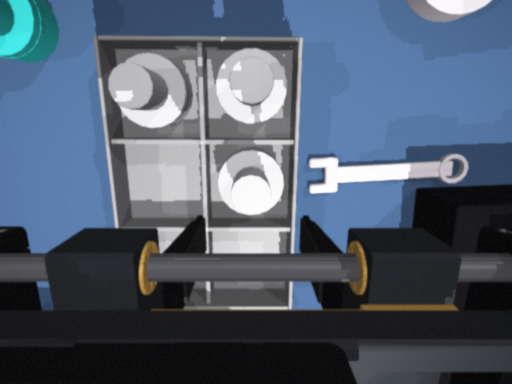

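>>> play_rows([
  [0.04,0.002,0,0.007,0,0,60],
  [0.045,0.003,0,0,0,0,60],
  [0.045,0.003,0,0,0,0,60],
  [0.045,0.003,0,0,0,0,60],
  [0.045,0.003,0,0,0,0,60],
  [0.045,0.003,0,0,0,0,60],
  [0.04,0.003,0,0,0,0,60],
  [0.03,0.002,0,0,0,0,60],
])

```text
t: 21.25
eef_pos: [602.1, 125.6, 151.5]
tcp_rot: [-3.131, 0.002, 1.526]
ft_force: [0.4, 0.4, -0.4]
opening: 0.599
```

```bash
python3 -c "
from h import *
read_camera('side');plan(603.5,138,100,1.53)"
```

```text
t 21.3 pos [602.1 129.  151.3] rot [-3.131e+00  1.000e-03  1.527e+00] f [-1.27  3.13 -1.14] op 0.592
shift [0.0092 0.0015 0.0513] turn [-0.01   0.001 -0.003]
after-turn shift [ 9.1  1.  51.3]
```

>>> play_rows([
  [0.009,0.001,0.015,-0.01,0,0,60],
  [0,0,0.025,0,0,0,60],
  [0,0,0.01,0,0,0,60],
  [0,0,0,0,0,0,60],
])

```text
t: 21.7
eef_pos: [602.1, 140.4, 95.5]
tcp_rot: [-3.137, 0.002, 1.531]
ft_force: [0.4, 0.8, -0.7]
opening: 0.601
```

```bash
python3 -c "
from h import *
plan(603.5,138,60,1.53)"
```

```text
t 21.7 pos [602.1 140.4  95.5] rot [-3.137e+00  2.000e-03  1.531e+00] f [ 0.4   0.78 -0.75] op 0.601
shift [-0.0022  0.0016  0.0355] turn [-0.004  0.002  0.001]
after-turn shift [-2.3  1.5 35.5]
```

>>> play_rows([
  [-0.002,0.001,0.018,0,0,0,60],
  [0,0,0.013,0,0,0,60],
  [0,0,0.002,0,0,0,60],
  [0,0,0,0,0,0,60],
])

```text
t: 22.1
eef_pos: [603.8, 136.9, 62.4]
tcp_rot: [-3.138, 0.002, 1.529]
ft_force: [-0.2, -0.8, -0.4]
opening: 0.599
```

```bash
python3 -c "
from h import *
plan(603.5,138,60,1.53)"
```

```text
t 22.1 pos [603.8 136.9  62.4] rot [-3.138e+00  2.000e-03  1.529e+00] f [-0.19 -0.83 -0.43] op 0.599
shift [ 0.0011 -0.0003  0.0024] turn [-0.004  0.002 -0.001]
after-turn shift [ 1.1 -0.3  2.4]
```

>>> play_rows([
  [0,0,0,0,0,0,20],
  [0,0,0,0,0,0,20],
  [0,0,0,0,0,0,20],
  [0,0,0,0,0,0,20],
  [0,0,0,0,0,0,20],
])

```text
t: 22.6
eef_pos: [604.6, 136.8, 64.7]
tcp_rot: [-3.141, 0.002, 1.529]
ft_force: [0.3, 0.0, -2.2]
opening: 0.354
```

>>> play_rows([
  [0,0,-0.025,0,0,0,20],
  [0,0,-0.03,0,0,0,20],
  [0,0,-0.03,0,0,0,20],
  [0,0,-0.025,0,0,0,20],
  [0,0,0,0,0,0,20],
  [0,0,0,0,0,0,20],
  [0,0,0,0,0,0,20],
])

```text
t: 23.3
eef_pos: [602.8, 137.0, 175.0]
tcp_rot: [-3.134, 0.003, 1.529]
ft_force: [-0.6, 0.8, -2.7]
opening: 0.349
```

```bash
python3 -c "
from h import *
look(4)
plan(478.5,-212,170,1.53)
plan(562.6,-304,170,1.53)"
```

```text
F [-0.09  0.11 -2.65] [0.42 0.33 0.57]
t 23.5 pos [602.8 137.  175. ] rot [-3.134e+00  3.000e-03  1.529e+00] f [-0.33  0.62 -2.69] op 0.35
shift [-0.3538 -0.1097  0.0068] turn [-0.008  0.003 -0.001]
after-turn shift [-353.7 -110.     5. ]
t 23.5 pos [602.8 137.  175. ] rot [-3.134e+00  3.000e-03  1.529e+00] f [-0.33  0.62 -2.69] op 0.35
shift [-0.4422 -0.0219  0.0063] turn [-0.008  0.003 -0.001]
after-turn shift [-442.2  -22.2    5. ]
```

>>> play_rows([
  [-0.03,-0.009,0,-0.008,0.003,0,20],
  [-0.04,-0.012,0,0,0,0,20],
  [-0.045,-0.014,0,0,0,0,20],
  [-0.045,-0.014,0,0,0,0,20],
  [-0.045,-0.014,0,0,0,0,20],
  [-0.045,-0.014,0,0,0,0,20],
  [-0.045,-0.014,0,0,0,0,20],
  [-0.03,-0.009,0,0,0,0,20],
])

```text
t: 24.3
eef_pos: [486.2, -190.9, 170.4]
tcp_rot: [-3.138, -0.002, 1.537]
ft_force: [1.2, 0.2, -2.6]
opening: 0.353
```

```bash
python3 -c "
from h import *
read_camera('side');plan(478.5,-212.5,170,1.53)"
```

```text
t 24.35 pos [ 485.5 -193.9  170.3] rot [-3.138 -0.     1.536] f [-0.22 -3.86 -2.29] op 0.355
shift [-0.0188 -0.0063  0.0003] turn [-0.004 -0.     0.006]
after-turn shift [-18.9  -6.2   0.3]
```

>>> play_rows([
  [-0.016,-0.006,0,-0.004,0,0.006,20],
  [0,0,0,0,0,0,20],
  [0,0,0.025,0,0,0,20],
  [0,0,0.025,0,0,0,20],
  [0,0,0.01,0,0,0,20],
  [0,0,0,0,0,0,20],
])

```text
t: 24.95
eef_pos: [478.6, -211.1, 107.6]
tcp_rot: [3.141, -0.001, 1.525]
ft_force: [0.2, 0.0, -2.7]
opening: 0.356
```

```bash
python3 -c "
from h import *
plan(478.5,-212.5,68,1.53)"
```

```text
t 24.95 pos [ 478.6 -211.1  107.6] rot [ 3.141e+00 -1.000e-03  1.525e+00] f [ 0.15  0.01 -2.7 ] op 0.356
shift [-0.0015 -0.      0.0396] turn [ 0.    -0.001 -0.005]
after-turn shift [-1.4 -0.1 39.6]
```

>>> play_rows([
  [-0.002,0,0.018,0,0,-0.005,20],
  [0,0,0.013,0,0,0,20],
  [0,0,0.004,0,0,0,20],
  [0,0,0,0,0,0,20],
])

```text
t: 25.35
eef_pos: [480.3, -212.4, 73.5]
tcp_rot: [3.139, -0.0, 1.532]
ft_force: [0.5, -0.2, -3.5]
opening: 0.352
```

```bash
python3 -c "
from h import *
plan(478.5,-212.5,68,1.53)"
```

```text
t 25.35 pos [ 480.3 -212.4   73.5] rot [ 3.139 -0.     1.532] f [ 0.51 -0.19 -3.51] op 0.352
shift [-0.0002 -0.0018  0.0055] turn [ 0.002 -0.     0.002]
after-turn shift [-0.2 -1.8  5.5]
```

>>> play_rows([
  [0,-0.002,0.004,0,0,0,20],
  [0,0,0.003,0,0,0,20],
  [0,0,0,0,0,0,20],
])

```text
t: 25.65
eef_pos: [478.9, -212.4, 68.8]
tcp_rot: [3.137, 0.001, 1.532]
ft_force: [1.0, 0.4, -2.6]
opening: 0.354
```

```bash
python3 -c "
from h import *
plan(478.5,-212.5,67,1.53)"
```

```text
t 25.65 pos [ 478.9 -212.4   68.8] rot [3.137e+00 1.000e-03 1.532e+00] f [ 0.97  0.38 -2.63] op 0.354
shift [-0.0001 -0.0005  0.0018] turn [0.005 0.001 0.002]
after-turn shift [-0.1 -0.4  1.8]
```

>>> play_rows([
  [0,0,0.003,0.005,0,0,20],
  [0,0,0.002,0,0,0,20],
  [0,0,0,0,0,0,60],
  [0,0,0,0,0,0,60],
  [0,0,0,0,0,0,60],
  [0,0,-0.025,0,0,0,60],
  [0,0,-0.035,0,0,0,60],
  [0,0,-0.035,0,0,0,60],
])

```text
t: 26.45
eef_pos: [477.9, -212.1, 162.3]
tcp_rot: [-3.138, 0.0, 1.532]
ft_force: [-0.3, -0.6, 0.3]
opening: 0.599
```

```bash
python3 -c "
from h import *
read_camera('side')
c=snap('top','t7.png');snap('side','s7.png');print(parts(c))
plan(611,221,165,1.53)"
```

```text
[(133.2, 212.8, 10.3, array([511.2, 378.1,  34. ])), (185.9, 178.7, 11.9, array([609.6, 220. ,  34. ]))]
t 26.6 pos [ 478.9 -212.6  163.2] rot [3.140e+00 3.000e-03 1.532e+00] f [ 0.17 -0.96 -0.38] op 0.601
shift [ 0.4384  0.1152 -0.0029] turn [0.001 0.003 0.002]
after-turn shift [438.6 114.3  -1.8]
```

View pics/s7.png

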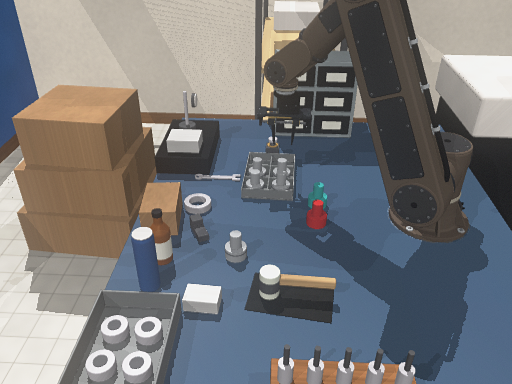

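Four parts stand in the crate; the fifth, at (237,248), remains on the bench.

>>> play_rows([
  [0.04,0.01,0,0,0,0,60],
  [0.045,0.012,0,0,0,0,60],
  [0.045,0.012,0,0,0,0,60],
  [0.045,0.012,0,0,0,0,60],
  [0.045,0.012,0,0,0,0,60],
  [0.045,0.012,0,0,0,0,60],
  [0.045,0.012,0,0,0,0,60],
  [0.045,0.012,0,0,0,0,60],
])

```text
t: 27.4
eef_pos: [587.8, 146.1, 151.3]
tcp_rot: [-3.132, 0.003, 1.522]
ft_force: [0.2, -0.7, 0.1]
opening: 0.601
```

```bash
python3 -c "
from h import *
read_camera('side');plan(610,220.5,150,1.53)"
```

```text
t 27.45 pos [589.1 151.8 151.1] rot [-3.133e+00  2.000e-03  1.524e+00] f [-4.05  2.43  0.07] op 0.601
shift [0.0696 0.0177 0.0008] turn [-0.009  0.002 -0.006]
after-turn shift [69.5 18.   1.1]
```

>>> play_rows([
  [0.035,0.009,0,-0.009,0,-0.006,60],
  [0.025,0.008,0,0,0,0,60],
  [0.005,0,0,0,0,0,60],
  [0,0,0.02,0,0,0,60],
  [0,0,0.025,0,0,0,60],
  [0,0,0,0,0,0,60],
])

```text
t: 28.05
eef_pos: [606.2, 220.2, 95.1]
tcp_rot: [-3.132, 0.005, 1.536]
ft_force: [0.1, -1.1, -0.7]
opening: 0.601
```

```bash
python3 -c "
from h import *
plan(610,220.5,60,1.53)"
```

```text
t 28.05 pos [606.2 220.2  95.1] rot [-3.132  0.005  1.536] f [ 0.09 -1.09 -0.67] op 0.601
shift [0.0006 0.0042 0.0351] turn [-0.01   0.005  0.006]
after-turn shift [ 0.4  3.8 35.1]
```

>>> play_rows([
  [0,0.004,0.018,-0.01,0.005,0.006,60],
  [0,0,0.013,0,0,0,60],
  [0,0,0.003,0,0,0,60],
  [0,0,0,0,0,0,60],
])

```text
t: 28.45
eef_pos: [609.8, 217.9, 60.4]
tcp_rot: [-3.14, 0.001, 1.528]
ft_force: [-0.5, 0.5, 0.3]
opening: 0.601
```

```bash
python3 -c "
from h import *
plan(610,220.5,60,1.53)"
```

```text
t 28.45 pos [609.8 217.9  60.4] rot [-3.140e+00  1.000e-03  1.528e+00] f [-0.48  0.48  0.33] op 0.601
shift [0.0026 0.0001 0.0004] turn [-0.001  0.001 -0.002]
after-turn shift [2.6 0.1 0.4]
```

>>> play_rows([
  [0.002,0,0,0,0,0,20],
  [0,0,0,0,0,0,20],
  [0,0,0,0,0,0,20],
  [0,0,0,0,0,0,20],
  [0,0,0,0,0,0,20],
])

```text
t: 28.95
eef_pos: [610.5, 220.2, 63.0]
tcp_rot: [3.14, -0.0, 1.528]
ft_force: [-0.7, -0.2, -2.4]
opening: 0.355
```

>>> play_rows([
  [0,0,-0.025,0,0,0,20],
  [0,0,-0.03,0,0,0,20],
  [0,0,-0.03,0,0,0,20],
  [0,0,-0.025,0,0,0,20],
  [0,0,0,0,0,0,20],
  [0,0,0,0,0,0,20],
  [0,0,0,0,0,0,20],
])

```text
t: 29.65
eef_pos: [608.7, 219.9, 173.1]
tcp_rot: [-3.137, 0.002, 1.528]
ft_force: [0.2, -0.3, -2.7]
opening: 0.357
```

```bash
python3 -c "
from h import *
look(4)
plan(474.7,-300,170,1.53)
plan(562.6,-304,170,1.53)"
```

```text
F [-0.33 -0.1  -2.45] [0.68 0.27 0.46]
t 29.85 pos [608.7 219.8 173. ] rot [-3.136e+00  2.000e-03  1.528e+00] f [-0.83 -0.09 -2.07] op 0.354
shift [-0.525  -0.1118  0.0046] turn [-0.005  0.002 -0.002]
after-turn shift [-524.9 -112.7    3. ]
t 29.85 pos [608.7 219.8 173. ] rot [-3.136e+00  2.000e-03  1.528e+00] f [-0.83 -0.09 -2.07] op 0.354
shift [-0.5253 -0.0238  0.0042] turn [-0.005  0.002 -0.002]
after-turn shift [-525.3  -24.7    3. ]
```

>>> play_rows([
  [-0.03,-0.006,0,-0.005,0.002,0,20],
  [-0.04,-0.009,0,0,0,0,20],
  [-0.045,-0.01,0,0,0,0,20],
  [-0.045,-0.01,0,0,0,0,20],
  [-0.045,-0.01,0,0,0,0,20],
  [-0.045,-0.01,0,0,0,0,20],
  [-0.045,-0.01,0,0,0,0,20],
  [-0.045,-0.01,0,0,0,0,20],
])

```text
t: 30.65
eef_pos: [516.8, -123.1, 168.4]
tcp_rot: [-3.137, -0.001, 1.537]
ft_force: [1.4, 0.4, -1.9]
opening: 0.349
```

```bash
python3 -c "
from h import *
plan(474.7,-300,170,1.53)"
```

```text
t 30.65 pos [ 516.8 -123.1  168.4] rot [-3.137e+00 -1.000e-03  1.537e+00] f [ 1.44  0.36 -1.93] op 0.349
shift [-0.1782 -0.0362 -0.0016] turn [-0.004 -0.001  0.007]
after-turn shift [-178.5  -34.8   -1.6]
```

>>> play_rows([
  [-0.045,-0.009,0,-0.004,0,0.007,20],
  [-0.045,-0.01,0,0,0,0,20],
  [-0.045,-0.009,0,0,0,0,20],
  [-0.03,-0.004,0,0,0,0,20],
  [0,0,0,0,0,0,20],
  [0,0,0,0,0,0,20],
])

```text
t: 31.25
eef_pos: [473.5, -298.5, 165.9]
tcp_rot: [-3.14, -0.002, 1.523]
ft_force: [-0.2, -0.4, -3.4]
opening: 0.355
```

```bash
python3 -c "
from h import *
plan(474.7,-300,100,1.53)"
```

```text
t 31.25 pos [ 473.5 -298.5  165.9] rot [-3.140e+00 -2.000e-03  1.523e+00] f [-0.2  -0.38 -3.36] op 0.355
shift [-0.0015  0.0014  0.0659] turn [-0.002 -0.002 -0.007]
after-turn shift [-1.4  1.2 65.9]
```

>>> play_rows([
  [-0.002,0.001,0.025,0,0,-0.007,20],
  [0,0,0.025,0,0,0,20],
  [0,0,0.012,0,0,0,20],
  [0,0,0,0,0,0,20],
])

```text
t: 31.65
eef_pos: [475.6, -297.2, 102.2]
tcp_rot: [-3.14, -0.002, 1.533]
ft_force: [0.4, -0.0, -2.1]
opening: 0.354
```

```bash
python3 -c "
from h import *
plan(474.7,-300,67,1.53)"
```

```text
t 31.65 pos [ 475.6 -297.2  102.2] rot [-3.140e+00 -2.000e-03  1.533e+00] f [ 0.36 -0.01 -2.13] op 0.354
shift [-0.0029 -0.0008  0.0352] turn [-0.001 -0.002  0.003]
after-turn shift [-2.8 -0.8 35.2]
```

>>> play_rows([
  [-0.003,-0.001,0.015,0,0,0.003,20],
  [0,0,0.012,0,0,0,20],
  [0,0,0.004,0,0,0,20],
  [0,0,0,0,0,0,20],
])

```text
t: 32.05
eef_pos: [476.3, -298.8, 72.4]
tcp_rot: [3.141, -0.0, 1.533]
ft_force: [0.1, -0.8, -3.3]
opening: 0.353
```

```bash
python3 -c "
from h import *
plan(474.7,-300,67,1.53)"
```

```text
t 32.05 pos [ 476.3 -298.8   72.4] rot [ 3.141 -0.     1.533] f [ 0.08 -0.8  -3.28] op 0.353
shift [-0.0012 -0.0015  0.0054] turn [ 0.001 -0.     0.003]
after-turn shift [-1.3 -1.5  5.4]
```

>>> play_rows([
  [-0.001,-0.001,0.004,0,0,0,20],
  [0,0,0.003,0,0,0,20],
  [0,0,0,0,0,0,20],
])

```text
t: 32.35
eef_pos: [475.7, -300.1, 66.8]
tcp_rot: [3.139, 0.001, 1.534]
ft_force: [0.3, -0.2, -3.3]
opening: 0.352
```

```bash
python3 -c "
from h import *
plan(474.7,-300,66,1.53)"
```

```text
t 32.35 pos [ 475.7 -300.1   66.8] rot [3.139e+00 1.000e-03 1.534e+00] f [ 0.3  -0.18 -3.26] op 0.352
shift [ 0.0001 -0.001   0.0008] turn [0.002 0.001 0.004]
after-turn shift [ 0.1 -1.   0.8]
```

>>> play_rows([
  [0,-0.001,0.003,0,0,0,20],
  [0,0,0.001,0,0,0,20],
  [0,0,0,0,0,0,60],
  [0,0,0,0,0,0,60],
  [0,0,0,0,0,0,60],
  [0,0,-0.025,0,0,0,60],
  [0,0,-0.035,0,0,0,60],
  [0,0,-0.035,0,0,0,60],
])

```text
t: 33.15
eef_pos: [474.2, -299.7, 159.8]
tcp_rot: [3.141, -0.001, 1.533]
ft_force: [0.9, -0.9, 0.4]
opening: 0.601
```

```bash
python3 -c "
from h import *
read_camera('side')
c=snap('top','t8.png');snap('wrist','w8.png');print(parts(c));c=snap('side','s8.png')
i=cv2.imread('pics/s8.png')[140:230,220:320];cv2.imwrite('pics/s8c.png',cv2.resize(i,None,fx=6,fy=6,interpolation=cv2.INTER_CUBIC))
print(state()['joints'])
plan(452,370.6,170,-0.044)"
```

```text
[(133.2, 212.8, 10.3, array([511.2, 378.1,  34. ]))]
[-6.81788999e-01  4.81781053e-01  1.79495046e+00  1.18786879e-03
  8.61847926e-01 -6.44839333e-01]
t 33.35 pos [ 474.5 -300.   159.4] rot [3.139e+00 1.000e-03 1.533e+00] f [ 0.1  -1.24 -0.4 ] op 0.6
shift [ 0.6692 -0.0478 -0.0115] turn [ 3.000e-03 -1.000e-03  1.577e+00]
after-turn shift [ -52.  -668.9  -10.6]
```

View pics/s8c.png

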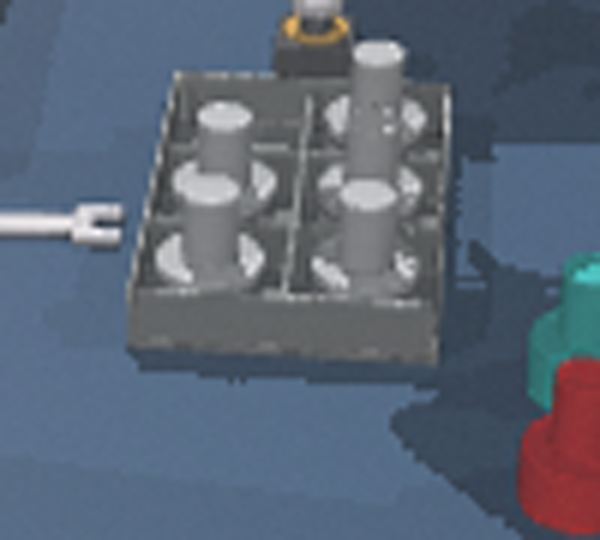

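View pics/t8.png

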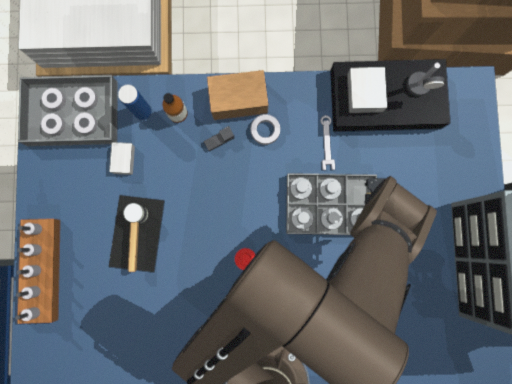

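>>> play_rows([
  [0.04,0,-0.005,0,0,0,60],
  [0.048,-0.002,-0.005,0,0,0,60],
  [0.048,-0.002,-0.005,0,0,0,60],
  [0.048,-0.002,0,0,0,0,60],
  [0.048,-0.002,0,0,0,0,60],
  [0.048,-0.002,0,0,0,0,60],
  [0.048,-0.002,0,0,0,0,60],
  [0.048,-0.002,0,0,0,0,60],
])

```text
t: 34.15
eef_pos: [471.6, 84.9, 164.0]
tcp_rot: [-3.13, -0.002, 1.523]
ft_force: [1.3, 0.1, -0.1]
opening: 0.603
```

>>> play_rows([
  [0,0,0,0,0,0.14,60],
  [0,0,0,0,0,0.14,60],
  [0,0,0,0,0,0.14,60],
  [0,0,0,0,0,0.14,60],
  [0,0,0,0,0,0.14,60],
  [0,0,0,0,0,0.14,60],
  [0,0,0,0,0,0.14,60],
  [0,0,0,0,0,0.14,60],
])

```text
t: 34.95
eef_pos: [465.6, 92.3, 152.2]
tcp_rot: [-3.128, 0.029, 0.372]
ft_force: [-0.5, -0.1, -0.1]
opening: 0.599
```

```bash
python3 -c "
from h import *
read_camera('side');plan(452,370.6,160,-0.044)"
```

```text
t 35.0 pos [465.5  92.2 152. ] rot [-3.128  0.03   0.363] f [-0.05 -0.06 -0.78] op 0.599
shift [ 0.0859 -0.2652 -0.007 ] turn [-0.007  0.032  0.406]
after-turn shift [ -25.7 -277.5   -8. ]
```

>>> play_rows([
  [0,0,-0.005,-0.003,0.016,0.135,60],
  [0,0,-0.005,-0.003,0.016,0.135,60],
  [0,0,0,0,0,0.13,60],
  [0,0,0,0,0,0,60],
])

```text
t: 35.4
eef_pos: [463.9, 92.0, 157.7]
tcp_rot: [-3.139, 0.008, -0.041]
ft_force: [0.0, -0.1, -0.9]
opening: 0.6
```

```bash
python3 -c "
from h import *
read_camera('side');plan(452,370.6,160,-0.044)"
```

```text
t 35.45 pos [463.9  92.  157.7] rot [-3.139  0.008 -0.037] f [ 0.05 -0.24  0.72] op 0.599
shift [-0.0221 -0.278  -0.0014] turn [-0.003  0.008  0.007]
after-turn shift [ -24.1 -277.8   -2.3]
```

>>> play_rows([
  [-0.003,-0.04,0,-0.002,0.008,0.007,60],
  [-0.004,-0.045,0,0,0,0,60],
  [-0.004,-0.045,0,0,0,0,60],
  [-0.004,-0.045,0,0,0,0,60],
  [-0.004,-0.045,0,0,0,0,60],
  [-0.003,-0.04,0,0,0,0,60],
  [0,-0.01,0,0,0,0,60],
  [0,0,0,0,0,0,60],
])

```text
t: 36.25
eef_pos: [448.3, 371.5, 152.2]
tcp_rot: [3.139, 0.006, -0.002]
ft_force: [-0.1, 0.1, 0.1]
opening: 0.601
```

```bash
python3 -c "
from h import *
plan(452,370.6,100,-0.044);snap('wrist','w9.png');c=snap('top','t9.png')"
```

```text
t 36.25 pos [448.3 371.5 152.2] rot [ 3.139e+00  6.000e-03 -2.000e-03] f [-0.09  0.1   0.11] op 0.601
shift [0.0041 0.0007 0.0522] turn [0.003 0.006 0.042]
after-turn shift [ 3.8  0.7 52.2]
```

View pics/w9.png

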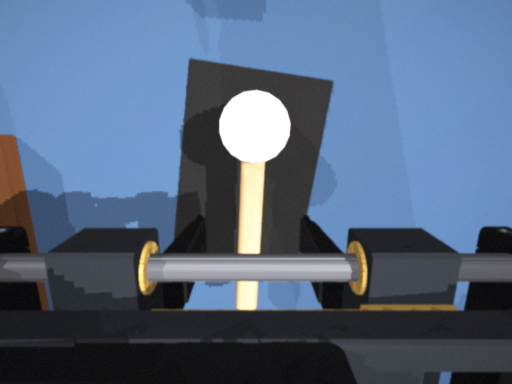

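>>> play_rows([
  [0.004,0.001,0.025,0.003,0.006,0.04,60],
  [0,0,0.02,0,0,0,60],
  [0,0,0,0,0,0,60],
])

```text
t: 36.65
eef_pos: [453.7, 364.3, 107.0]
tcp_rot: [-3.141, -0.001, -0.047]
ft_force: [0.6, 0.8, -0.5]
opening: 0.6
```

```bash
python3 -c "
from h import *
d=np.load('pics/w9.npz'); c={k:d[k] for k in d}
print(ray(c,255,126,79), ray(c,252,170,66),ray(c,248,235,66))
plan(452,370.6,48,-0.044)"
```

```text
[511.45785743 370.043537    79.        ] [475.90542225 372.38632454  66.        ] [418.94024568 376.0152413   66.        ]
t 36.65 pos [453.7 364.3 107. ] rot [-3.141e+00 -1.000e-03 -4.700e-02] f [ 0.6   0.77 -0.54] op 0.6
shift [-0.002  -0.0062  0.059 ] turn [-0.    -0.001 -0.003]
after-turn shift [-2.  -6.2 59. ]
```

>>> play_rows([
  [0,-0.008,0.015,0,0,0,60],
  [0,0,0.02,0,0,0,60],
  [0,0,0.01,0,0,0,60],
  [0,0,0,0,0,0,60],
])

```text
t: 37.05
eef_pos: [456.1, 371.1, 61.7]
tcp_rot: [-3.14, -0.003, -0.048]
ft_force: [0.0, -0.4, 0.6]
opening: 0.601
```

```bash
python3 -c "
from h import *
plan(453.4,372,48,-0.044)"
```

```text
t 37.05 pos [456.1 371.1  61.7] rot [-3.14e+00 -3.00e-03 -4.80e-02] f [ 0.02 -0.37  0.64] op 0.601
shift [-0.0028 -0.0007  0.0136] turn [-0.002 -0.003 -0.004]
after-turn shift [-2.7 -0.8 13.7]
```

>>> play_rows([
  [-0.003,-0.001,0.01,0,0,0,60],
  [0,0,0.003,0,0,0,60],
  [0,0,0,0,0,0,60],
])

```text
t: 37.35
eef_pos: [453.5, 372.7, 48.8]
tcp_rot: [-3.139, -0.004, -0.048]
ft_force: [1.1, -0.5, -0.8]
opening: 0.599
```

```bash
python3 -c "
from h import *
plan(453.4,372,48,-0.044)"
```

```text
t 37.35 pos [453.5 372.7  48.8] rot [-3.139 -0.004 -0.048] f [ 1.07 -0.46 -0.83] op 0.599
shift [-0.      0.0007  0.0008] turn [-0.002 -0.004 -0.004]
after-turn shift [-0.   0.7  0.8]
```

>>> play_rows([
  [0,0,0,0,0,0,5],
  [0,0,0,0,0,0,5],
  [0,0,0,0,0,0,5],
  [0,0,0,0,0,0,5],
  [0,0,0,0,0,0,5],
  [0,0,0,0,0,0,5],
])

```text
t: 37.95
eef_pos: [453.9, 373.1, 50.2]
tcp_rot: [-3.138, -0.006, -0.048]
ft_force: [0.0, -0.8, -0.6]
opening: 0.213
```

```bash
python3 -c "
from h import *
look(1);plan(453.4,372,48,-0.044)"
```

```text
F [-0.98  0.59  0.99] [0. 0. 0.]
t 38.0 pos [453.9 373.1  50.2] rot [-3.138 -0.006 -0.048] f [-0.98  0.59  0.99] op 0.207
shift [-0.0004  0.0011  0.0022] turn [-0.004 -0.006 -0.004]
after-turn shift [-0.4  1.1  2.2]
```

>>> play_rows([
  [0,0,-0.02,0,0,0,5],
  [0,0,-0.03,0,0,0,5],
  [0,0,-0.03,0,0,0,5],
  [0,0,-0.03,0,0,0,5],
  [0,0,-0.02,0,0,0,5],
  [0,0,0,0,0,0,5],
  [0,0,0,0,0,0,5],
])

```text
t: 38.7
eef_pos: [450.7, 371.2, 180.4]
tcp_rot: [3.14, 0.003, -0.049]
ft_force: [0.4, 0.2, -4.0]
opening: 0.21
```

```bash
python3 -c "
from h import *
look(2);plan(453.4,372,170,-0.044);snap('side','s10.png');snap('wrist','w10.png')
i=cv2.imread('pics/s10.png')[180:300,200:360];cv2.imwrite('pics/s10c.png',cv2.resize(i,None,fx=5,fy=5,interpolation=cv2.INTER_CUBIC))"
```

```text
F [-0.86  0.55 -4.31] [0.01 0.69 0.48]
t 38.8 pos [450.7 371.2 179.9] rot [ 3.139  0.004 -0.049] f [-0.87 -0.14 -4.8 ] op 0.207
shift [ 0.0027 -0.001   0.0098] turn [ 0.003  0.004 -0.004]
after-turn shift [ 2.7 -0.9  9.9]
```

View pics/s10c.png

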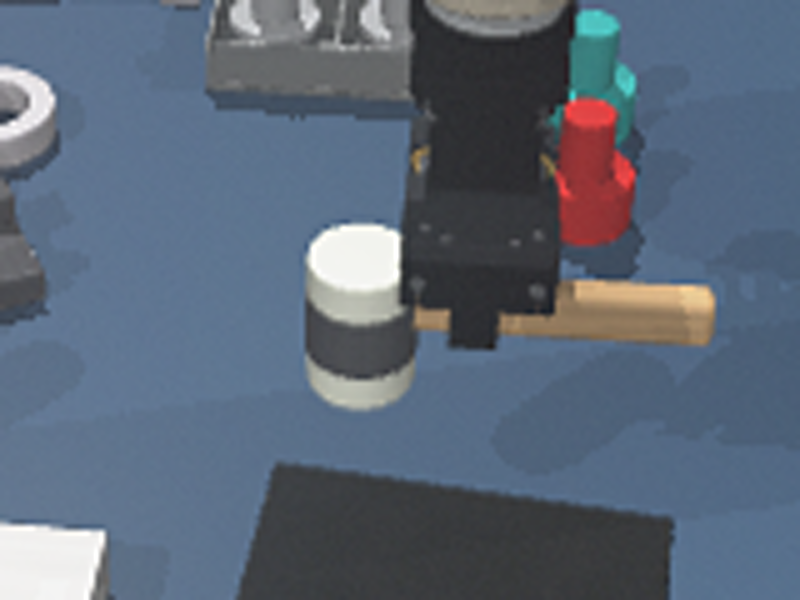

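View pics/w10.png

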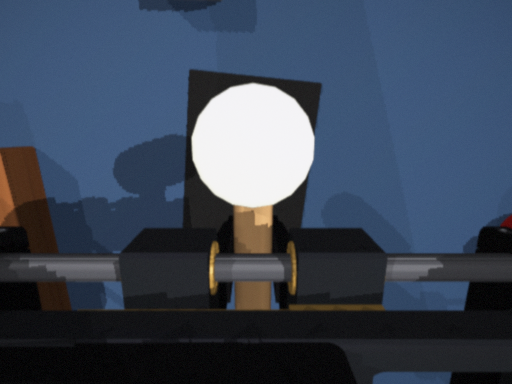

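```bash
python3 -c "
from h import *
d=np.load('pics/w10.npz'); c={k:d[k] for k in d}
im=c['img'].astype(int); m=((im.min(2)>200)).astype(np.uint8); m[215:]=0;m[:60]=0
k=max(cv2.findContours(m,0,1)[0],key=cv2.contourArea); q=cv2.minEnclosingCircle(k);print(q)
H=ray(c,*q[0],180+29); s=state();R=Ro.from_euler('xyz',s['tcp_rot'])
print(H,R.inv().apply(H-s['eef_pos']))
plan(459,-373,180,-0.044)
"
```

```text
((252.69827270507812, 145.0), 61.58271789550781)
[509.13568253 369.02363808 209.        ] [ 58.33599096  -0.58926155 -29.47529842]
t 38.9 pos [450.7 371.2 179.8] rot [ 3.139  0.004 -0.048] f [-0.04 -0.07 -4.39] op 0.21
shift [0.0444 0.7429 0.0017] turn [ 0.003  0.004 -0.004]
after-turn shift [ 4.100e+01  7.431e+02 -2.000e-01]
```

>>> play_rows([
  [0.001,0.02,-0.003,0,0,0,5],
  [0.002,0.03,0,0,0,0,5],
  [0.002,0.04,0,0,0,0,5],
  [0.002,0.04,0,0,0,0,5],
  [0.002,0.04,0,0,0,0,5],
  [0.003,0.04,0,0,0,0,5],
  [0.003,0.04,0,0,0,0,5],
  [0.003,0.04,0,0,0,0,5],
])

```text
t: 39.7
eef_pos: [451.1, 69.6, 179.0]
tcp_rot: [3.135, 0.012, -0.042]
ft_force: [0.9, -0.4, -5.0]
opening: 0.208
```

```bash
python3 -c "
from h import *
plan(458,-373,180,-0.044)
"
```

```text
t 39.7 pos [451.1  69.6 179. ] rot [ 3.135  0.012 -0.042] f [ 0.9  -0.4  -4.99] op 0.208
shift [0.0253 0.4419 0.0015] turn [0.006 0.012 0.002]
after-turn shift [ 26.4 441.8  -1. ]
```

>>> play_rows([
  [0.002,0.04,0,0.006,0.012,0.002,5],
  [0.002,0.04,0,0,0,0,5],
  [0.002,0.04,-0.003,0,0,0,5],
  [0.002,0.04,0,0,0,0,5],
  [0.002,0.04,0,0,0,0,5],
  [0.003,0.04,0,0,0,0,5],
  [0.003,0.04,0,0,0,0,5],
  [0.003,0.04,0,0,0,0,5],
])

```text
t: 40.5
eef_pos: [447.5, -267.5, 179.8]
tcp_rot: [-3.141, 0.006, -0.046]
ft_force: [0.8, 1.4, -4.1]
opening: 0.211
```

```bash
python3 -c "
from h import *
plan(458,-373,180,-0.044)
"
```

```text
t 40.5 pos [ 447.5 -267.5  179.8] rot [-3.141  0.006 -0.046] f [ 0.84  1.38 -4.13] op 0.211
shift [ 0.0153  0.1049 -0.0003] turn [-0.001  0.006 -0.002]
after-turn shift [ 15.2 104.9  -0.2]
```

>>> play_rows([
  [0.005,0.04,0,0,0.006,0,5],
  [0.005,0.035,0,0,0,0,5],
  [0.003,0.018,0,0,0,0,5],
  [0.002,0,0,0,0,0,5],
  [0,0,0,0,0,0,5],
])

```text
t: 41.0
eef_pos: [452.4, -370.8, 176.3]
tcp_rot: [-3.139, 0.004, -0.052]
ft_force: [-0.5, 1.3, -4.2]
opening: 0.211
```

```bash
python3 -c "
from h import *
plan(458,-373,180,-0.044)
snap('top','t11.png');c=snap('wrist','w11.png');print(proj(c,[516,-375.5,91]));snap('side','s11.png')
i=cv2.imread('pics/s11.png')[100:220,220:340];cv2.imwrite('pics/s11c.png',cv2.resize(i,None,fx=5,fy=5,interpolation=cv2.INTER_CUBIC))"
```

```text
t 41.0 pos [ 452.4 -370.8  176.3] rot [-3.139  0.004 -0.052] f [-0.48  1.3  -4.24] op 0.211
shift [ 0.0057  0.0019 -0.0037] turn [-0.003  0.004 -0.008]
after-turn shift [ 5.7  1.9 -3.7]
(np.float64(255.88306113376748), np.float64(124.88185885256729))
```

View pics/s11c.png

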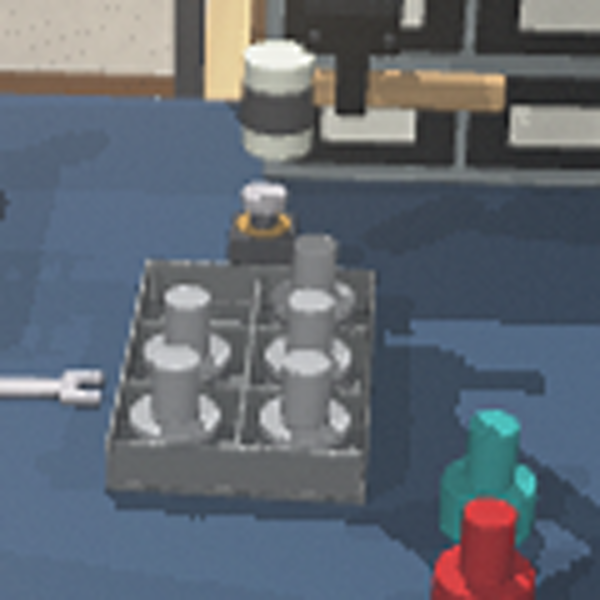

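View pics/w11.png

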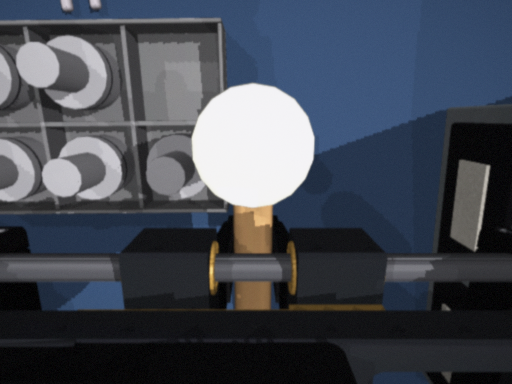

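View pics/t11.png

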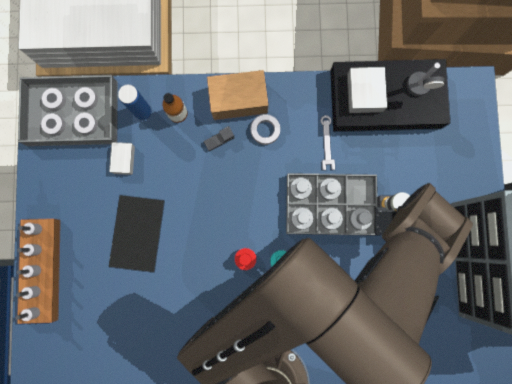

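>>> play_rows([
  [0.006,0.002,0.015,-0.003,0.004,-0.008,5],
  [0,0,0.01,0,0,0,5],
  [0,0,0,0,0,0,5],
])

```text
t: 41.45
eef_pos: [459.0, -369.7, 151.9]
tcp_rot: [3.14, -0.001, -0.04]
ft_force: [0.3, -0.1, -3.4]
opening: 0.207
```

```bash
python3 -c "
from h import *
look(1);plan(458,-373,121,-0.044)"
```

```text
F [ 0.9  -0.05 -3.63] [0. 0. 0.]
t 41.5 pos [ 459.2 -369.9  152.5] rot [ 3.14e+00 -1.00e-03 -4.00e-02] f [ 0.9  -0.05 -3.63] op 0.211
shift [-0.0011  0.003   0.0315] turn [ 0.002 -0.001  0.004]
after-turn shift [-1.   3.1 31.5]
```

>>> play_rows([
  [-0.001,0.003,0.01,0,0,0,5],
  [0,0,0.01,0,0,0,5],
  [0,0,0,0,0,0,5],
])

```text
t: 41.8
eef_pos: [458.4, -373.3, 132.5]
tcp_rot: [3.138, -0.003, -0.039]
ft_force: [0.4, -0.2, -3.5]
opening: 0.208
```

```bash
python3 -c "
from h import *
look(1);plan(458,-373,121,-0.044)
snap('side','s12.png')
i=cv2.imread('pics/s12.png')[110:180,230:330];cv2.imwrite('pics/s12c.png',cv2.resize(i,None,fx=7,fy=7,interpolation=cv2.INTER_CUBIC))"
```

```text
F [ 0.7  -0.01 -3.68] [0. 0. 0.]
t 41.85 pos [ 458.4 -373.2  132.9] rot [ 3.138e+00 -3.000e-03 -3.900e-02] f [ 0.7  -0.01 -3.68] op 0.21
shift [-0.0004 -0.0003  0.0119] turn [ 0.003 -0.003  0.005]
after-turn shift [-0.4 -0.2 11.9]
```

View pics/s12c.png

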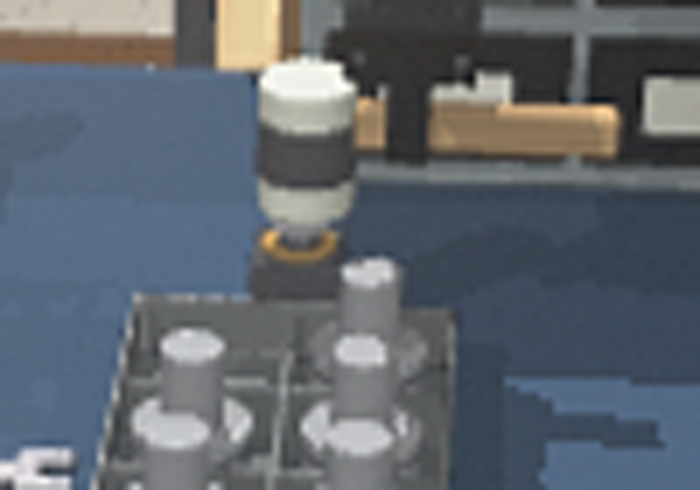

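>>> play_rows([
  [0,0,0.006,0,0,0,5],
])

```text
t: 42.0
eef_pos: [458.7, -373.5, 127.9]
tcp_rot: [3.137, -0.004, -0.039]
ft_force: [-1.8, 1.7, 3.4]
opening: 0.209
```

>>> play_rows([
  [0,0,0.006,0,0,0,5],
])

```text
t: 42.1
eef_pos: [458.7, -373.6, 122.1]
tcp_rot: [3.137, -0.005, -0.039]
ft_force: [-3.5, 2.3, 3.4]
opening: 0.213
```

>>> play_rows([
  [0,0,0.005,0,0,0,5],
])

```text
t: 42.2
eef_pos: [458.2, -373.7, 117.8]
tcp_rot: [3.136, -0.004, -0.039]
ft_force: [-12.8, 3.7, 23.3]
opening: 0.204
```

```bash
python3 -c "
from h import *
look(1);plan(458,-373,121,-0.044)
snap('side','s13.png')
i=cv2.imread('pics/s13.png')[110:180,230:330];cv2.imwrite('pics/s13c.png',cv2.resize(i,None,fx=7,fy=7,interpolation=cv2.INTER_CUBIC))"
```

```text
F [-6.6   2.6  13.17] [0. 0. 0.]
t 42.25 pos [ 458.  -373.6  117.4] rot [ 3.137 -0.004 -0.039] f [-6.6   2.6  13.17] op 0.208
shift [-0.     -0.0006 -0.0036] turn [ 0.005 -0.004  0.005]
after-turn shift [-0.  -0.6 -3.6]
```

View pics/s13c.png

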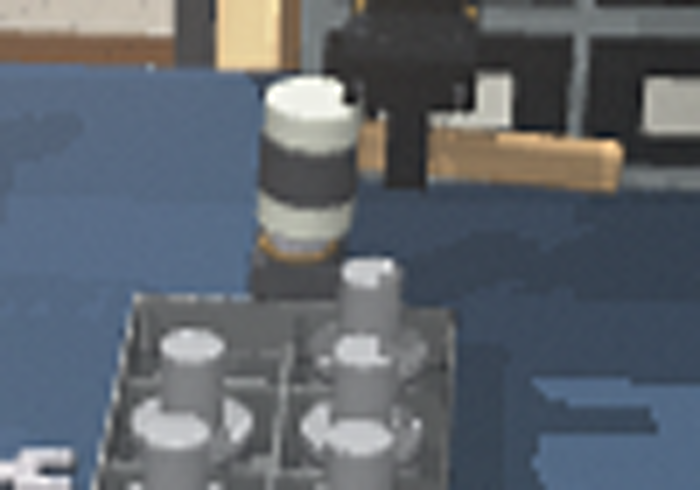

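>>> play_rows([
  [0,0,0.003,0,0,0,5],
])

```text
t: 42.4
eef_pos: [457.6, -373.7, 115.8]
tcp_rot: [3.136, -0.003, -0.039]
ft_force: [-12.2, 3.6, 21.1]
opening: 0.21
```

>>> play_rows([
  [0,0,-0.01,0,0,0,5],
  [0,0,-0.025,0,0,0,5],
  [0,0,-0.025,0,0,0,5],
  [0,0,-0.01,0,0,0,5],
  [0,0,0,0,0,0,5],
  [0,0,0,0,0,0,5],
])

```text
t: 43.0
eef_pos: [456.7, -372.7, 185.6]
tcp_rot: [3.138, -0.001, -0.039]
ft_force: [-0.1, 0.5, -4.0]
opening: 0.207
```

```bash
python3 -c "
from h import *
look(1);plan(452.5,372,190,-0.044)
c=snap('side','s14.png')
i=cv2.imread('pics/s14.png')[80:180,220:340];cv2.imwrite('pics/s14c.png',cv2.resize(i,None,fx=6,fy=6,interpolation=cv2.INTER_CUBIC))
for z in (74,80,91): print(z,proj(c,[516,-375.5,z]), (np.array(proj(c,[516,-375.5,z]))-[220,80])*6)
"
```

```text
F [ 0.03 -0.34 -4.59] [0. 0. 0.]
t 43.05 pos [ 456.7 -372.7  185.4] rot [ 3.139e+00 -1.000e-03 -3.900e-02] f [ 0.03 -0.34 -4.59] op 0.206
shift [-0.0332 -0.7439 -0.0068] turn [ 0.003 -0.001  0.005]
after-turn shift [ -37.  -743.8   -4.6]
74 (np.float64(272.9640282899725), np.float64(141.27344173191875)) [317.78416974 367.64065039]
80 (np.float64(273.00611584834394), np.float64(139.89186437643252)) [318.03669509 359.35118626]
91 (np.float64(273.0836704437877), np.float64(137.3460366538232)) [318.50202266 344.07621992]
```

View pics/s14c.png

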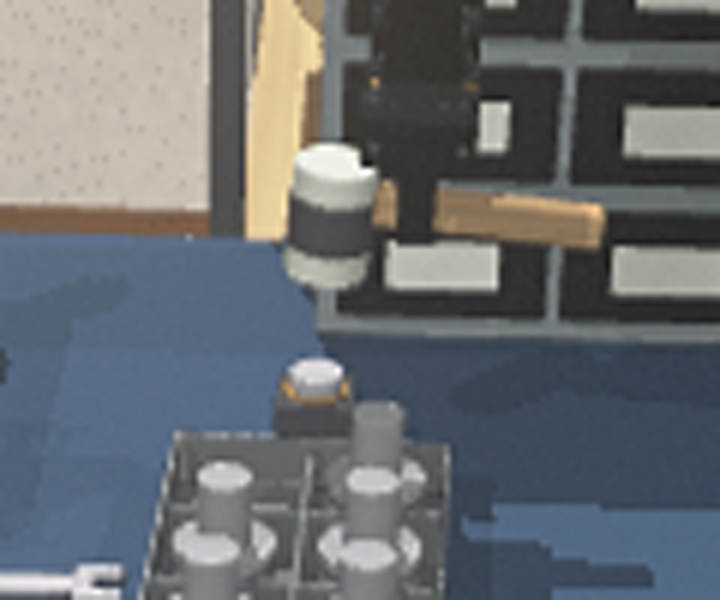

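>>> play_rows([
  [-0.001,-0.02,-0.002,0,-0.03,0,5],
  [-0.002,-0.03,0,0,-0.03,0,5],
  [-0.002,-0.04,0,0,-0.03,0,5],
  [-0.002,-0.04,0,0,0,0,5],
  [-0.002,-0.04,0,0,0,0,5],
  [-0.002,-0.04,0,0,0,0,5],
  [-0.002,-0.04,0,0,0,0,5],
  [-0.002,-0.04,0,0,0,0,5],
])

```text
t: 43.9
eef_pos: [451.4, -75.9, 180.3]
tcp_rot: [-3.14, 0.101, -0.047]
ft_force: [0.6, 0.1, -3.8]
opening: 0.209
```

```bash
python3 -c "
from h import *
plan(452.5,372,190,-0.044)
c=snap('side','s15.png')
i=cv2.imread('pics/s15.png')[80:180,220:340];cv2.imwrite('pics/s15c.png',cv2.resize(i,None,fx=6,fy=6,interpolation=cv2.INTER_CUBIC))
"
```

```text
t 43.9 pos [451.4 -75.9 180.3] rot [-3.14   0.101 -0.047] f [ 0.62  0.11 -3.75] op 0.209
shift [-0.0207 -0.4474 -0.0071] turn [-0.001  0.101 -0.003]
after-turn shift [ -18.6 -447.5   -9.7]
```

View pics/s15c.png

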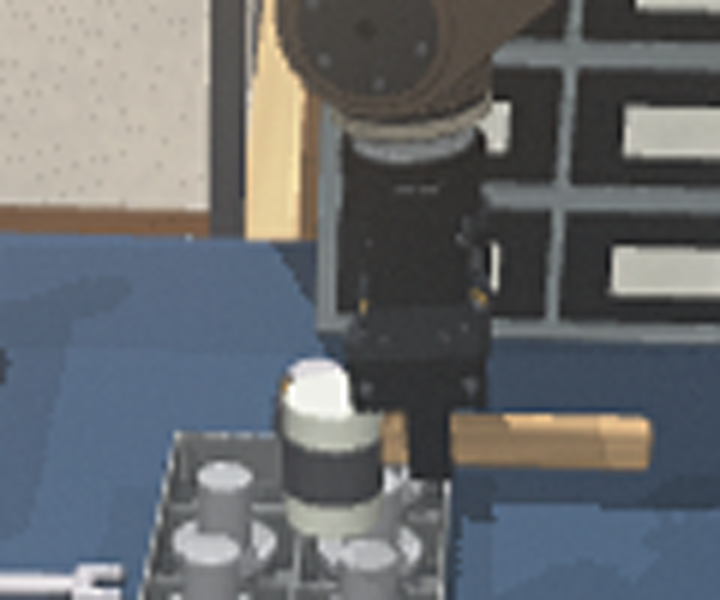

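>>> play_rows([
  [-0.001,-0.04,-0.004,0,0,0,5],
  [-0.002,-0.045,-0.004,0,0,0,5],
  [-0.002,-0.045,-0.004,0,0,0,5],
  [-0.002,-0.045,0,0,0,0,5],
  [-0.002,-0.045,0,0,0,0,5],
  [-0.002,-0.045,0,0,0,0,5],
  [-0.002,-0.045,0,0,0,0,5],
  [-0.002,-0.045,0,0,0,0,5],
])

```text
t: 44.75
eef_pos: [451.2, 295.6, 189.8]
tcp_rot: [-3.14, 0.109, -0.049]
ft_force: [0.8, -0.3, -3.9]
opening: 0.206
```

```bash
python3 -c "
from h import *
plan(452.5,372,190,-0.044)
"
```

```text
t 44.75 pos [451.2 295.6 189.8] rot [-3.14   0.109 -0.049] f [ 0.75 -0.29 -3.88] op 0.206
shift [-0.0025 -0.0764  0.0002] turn [-0.002  0.109 -0.006]
after-turn shift [ -2.1 -76.4  -0.2]
```

>>> play_rows([
  [-0.001,-0.035,0,0,0,0,5],
  [-0.001,-0.03,0,0,0,0,5],
  [0,-0.01,0,0,0,0,5],
  [0,0,0,0,0,0,5],
  [0,0,0,0,0,0,5],
])

```text
t: 45.25
eef_pos: [450.5, 377.7, 185.0]
tcp_rot: [3.141, 0.115, -0.044]
ft_force: [0.1, 0.8, -5.2]
opening: 0.212
```

```bash
python3 -c "
from h import *
plan(452.5,372,190,-0.044)
c=snap('side','s16.png');w=snap('wrist','w16.png')
i=cv2.imread('pics/s16.png')[180:300,220:380];cv2.imwrite('pics/s16c.png',cv2.resize(i,None,fx=5,fy=5,interpolation=cv2.INTER_CUBIC))
im=w['img'].astype(int); m=((im.min(2)>200)).astype(np.uint8); m[215:]=0;m[:60]=0
k=max(cv2.findContours(m,0,1)[0],key=cv2.contourArea); q=cv2.minEnclosingCircle(k);print(q)
s=state();H=ray(w,*q[0],s['eef_pos'][2]+29);print(H,H-s['eef_pos'])
"
```

```text
t 45.25 pos [450.5 377.7 185. ] rot [ 3.141  0.115 -0.044] f [ 0.09  0.78 -5.19] op 0.212
shift [ 0.0017  0.0056 -0.0053] turn [0.001 0.115 0.   ]
after-turn shift [ 2.3  5.6 -5. ]
((253.07061767578125, 157.39877319335938), 63.62748336791992)
[508.25317585 375.34990888 214.35325037] [57.52846811 -1.92822267 29.        ]
```

View pics/s16c.png

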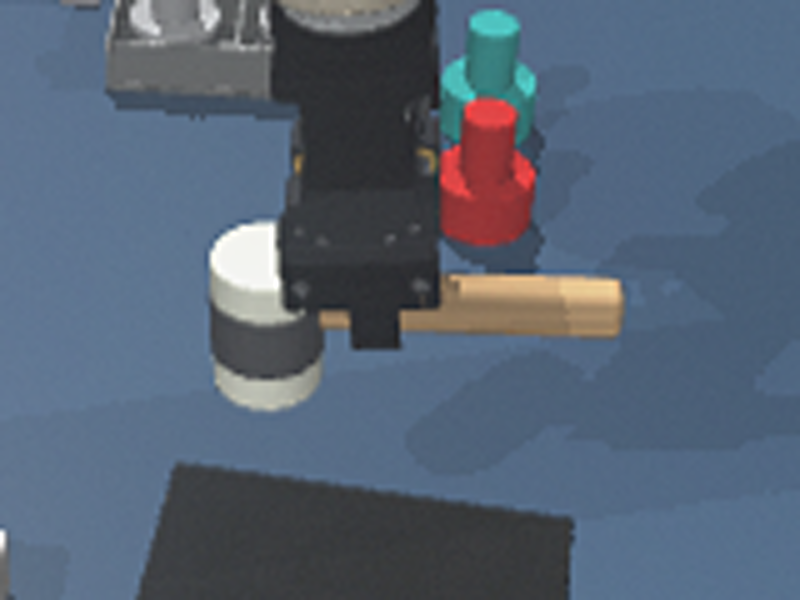

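View pics/w16.png

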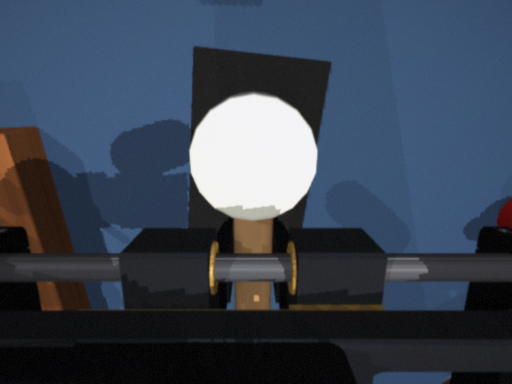

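>>> play_rows([
  [0.002,0.006,0.01,0,0.035,0,5],
  [0,0,0.02,0,0,0,5],
  [0,0,0.02,0,0,0,5],
  [0,0,0,0,0,0,5],
])

```text
t: 45.75
eef_pos: [449.7, 366.8, 135.4]
tcp_rot: [-3.141, 0.076, -0.05]
ft_force: [0.8, -0.1, -4.0]
opening: 0.21
```

```bash
python3 -c "
from h import *
plan(452.5,371,50,-0.044)
c=snap('side','s17.png')
i=cv2.imread('pics/s17.png')[180:300,220:380];cv2.imwrite('pics/s17c.png',cv2.resize(i,None,fx=5,fy=5,interpolation=cv2.INTER_CUBIC))
"
```

```text
t 45.75 pos [449.7 366.8 135.4] rot [-3.141  0.076 -0.05 ] f [ 0.81 -0.06 -4.04] op 0.21
shift [ 0.009  -0.0043  0.085 ] turn [-0.001  0.076 -0.006]
after-turn shift [ 2.6 -4.3 85.4]
```

View pics/s17c.png

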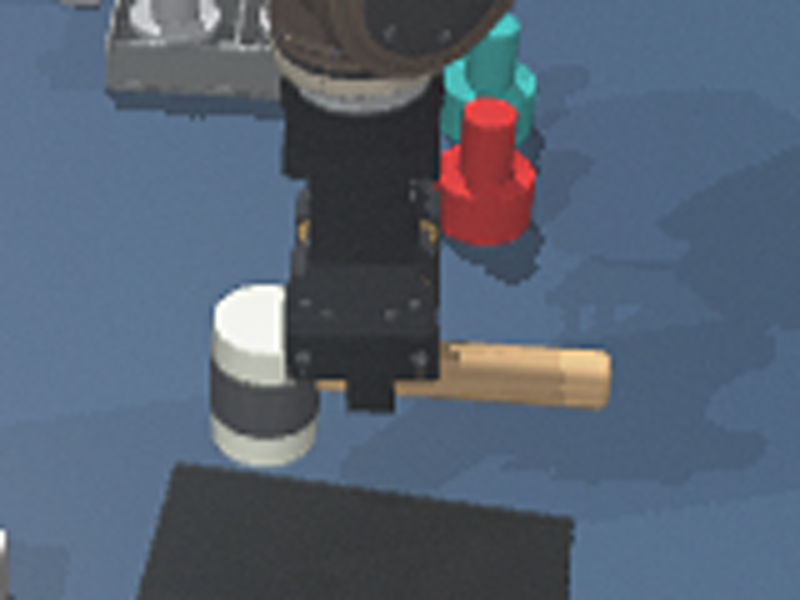

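>>> play_rows([
  [0.003,-0.004,0.02,0,0,0,5],
  [0.002,0,0.025,0,0,0,5],
  [0.002,0,0.02,0,0,0,5],
  [0,0,0.005,0,0,0,5],
  [0,0,0,0,0,0,5],
])

```text
t: 46.3
eef_pos: [457.0, 370.8, 71.2]
tcp_rot: [-3.135, 0.067, -0.054]
ft_force: [0.1, 1.0, -4.1]
opening: 0.209
```

```bash
python3 -c "
from h import *
plan(452.5,371,50,-0.044)"
```

```text
t 46.3 pos [457.  370.8  71.2] rot [-3.135  0.067 -0.054] f [ 0.07  0.97 -4.15] op 0.209
shift [-0.0031  0.0001  0.0215] turn [-0.007  0.067 -0.01 ]
after-turn shift [-4.5 -0.  21.2]
```

>>> play_rows([
  [-0.003,0,0.009,-0.006,-0.008,-0.01,5],
  [0,0,0.004,0,0,0,5],
  [0,0,0,0,0,0,5],
])

```text
t: 46.6
eef_pos: [454.1, 371.5, 60.6]
tcp_rot: [-3.138, 0.072, -0.043]
ft_force: [-0.6, 0.7, -3.8]
opening: 0.207
```

```bash
python3 -c "
from h import *
plan(452.5,371,50,-0.044)
c=snap('side','s18.png')
i=cv2.imread('pics/s18.png')[200:320,220:380];cv2.imwrite('pics/s18c.png',cv2.resize(i,None,fx=5,fy=5,interpolation=cv2.INTER_CUBIC))
"
```

```text
t 46.6 pos [454.1 371.5  60.6] rot [-3.138  0.072 -0.043] f [-0.59  0.66 -3.79] op 0.207
shift [-0.0008  0.0006  0.0107] turn [-0.003  0.072  0.001]
after-turn shift [-1.6  0.6 10.6]
```

View pics/s18c.png

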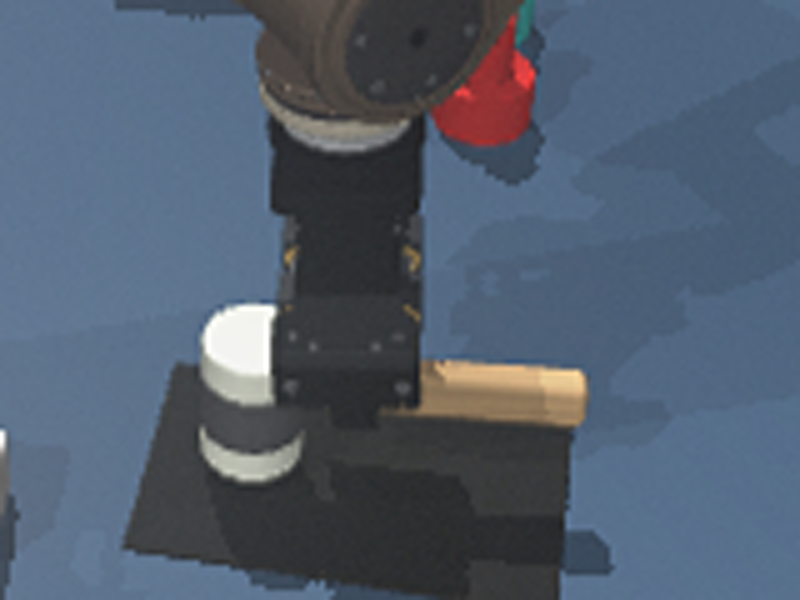

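Approach the mat in small steps, watching the force.

>>> play_rows([
  [-0.001,0,0.005,0,0,0,5],
  [0,0,0.002,0,0,0,5],
  [0,0,0,0,0,0,5],
])

```text
t: 46.95
eef_pos: [452.7, 371.9, 54.0]
tcp_rot: [-3.137, 0.071, -0.043]
ft_force: [0.2, -0.4, -3.6]
opening: 0.21
```

>>> play_rows([
  [0,0,0.003,0,0,0,5],
  [0,0,0,0,0,0,5],
])

```text
t: 47.15
eef_pos: [452.5, 371.9, 50.8]
tcp_rot: [-3.137, 0.071, -0.043]
ft_force: [-0.1, -0.2, -3.8]
opening: 0.209
```

```bash
python3 -c "
from h import *
look(1);plan(452.5,371,50,-0.044)"
```

```text
F [-0.38  0.24 -4.18] [0. 0. 0.]
t 47.2 pos [452.5 372.   51. ] rot [-3.137  0.071 -0.043] f [-0.38  0.24 -4.18] op 0.209
shift [0.0001 0.001  0.001 ] turn [-0.004  0.071  0.001]
after-turn shift [0. 1. 1.]
```

>>> play_rows([
  [0,0,0.003,0,0,0,5],
  [0,0,0,0,0,0,5],
])

```text
t: 47.4
eef_pos: [452.6, 372.2, 48.3]
tcp_rot: [-3.137, 0.07, -0.043]
ft_force: [-0.4, -0.7, -4.2]
opening: 0.21
```

```bash
python3 -c "
from h import *
look(1);plan(452.5,371,50,-0.044)"
```

```text
F [ 0.02  0.23 -3.61] [0. 0. 0.]
t 47.45 pos [452.6 372.2  48.2] rot [-3.137  0.07  -0.042] f [ 0.02  0.23 -3.61] op 0.206
shift [-0.0002  0.0012 -0.0018] turn [-0.005  0.07   0.001]
after-turn shift [-0.   1.2 -1.8]
```

>>> play_rows([
  [0,0,0.003,0,0,0,5],
  [0,0,0,0,0,0,5],
])

```text
t: 47.65
eef_pos: [452.2, 372.5, 47.2]
tcp_rot: [-3.136, 0.07, -0.042]
ft_force: [0.6, 0.7, -4.4]
opening: 0.207
```

```bash
python3 -c "
from h import *
look(1);plan(452.5,371,50,-0.044)
c=snap('side','s19.png')
i=cv2.imread('pics/s19.png')[200:320,220:380];cv2.imwrite('pics/s19c.png',cv2.resize(i,None,fx=5,fy=5,interpolation=cv2.INTER_CUBIC))"
```

```text
F [ 0.32  0.45 -3.56] [0. 0. 0.]
t 47.7 pos [452.2 372.5  47.2] rot [-3.136  0.07  -0.042] f [ 0.32  0.45 -3.56] op 0.209
shift [ 0.0001  0.0015 -0.0029] turn [-0.006  0.07   0.001]
after-turn shift [ 0.3  1.5 -2.8]
```

View pics/s19c.png

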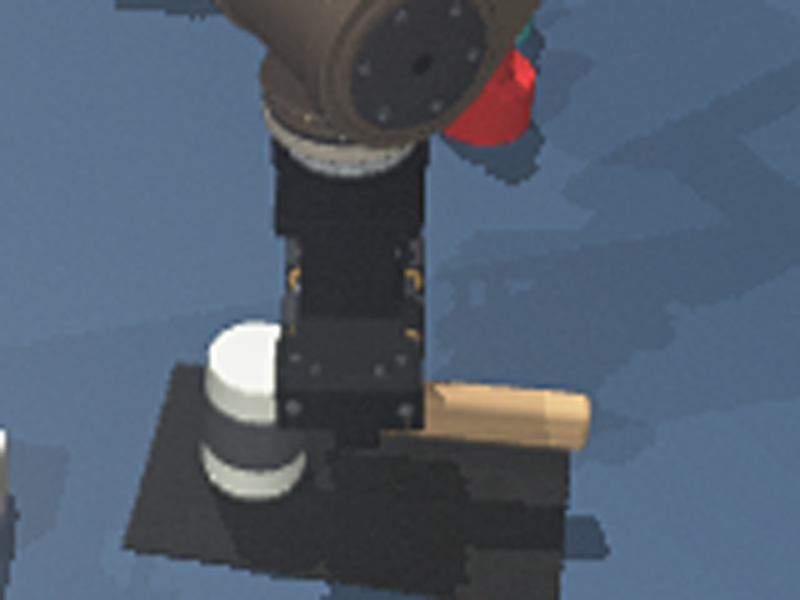

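>>> play_rows([
  [0,0,0.003,0,0,0,5],
  [0,0,0,0,0,0,5],
])

```text
t: 47.95
eef_pos: [451.9, 372.6, 45.7]
tcp_rot: [-3.135, 0.069, -0.042]
ft_force: [-1.0, 0.1, -4.1]
opening: 0.21
```

```bash
python3 -c "
from h import *
look(2);plan(452.5,371,50,-0.044)"
```

```text
F [-1.    0.24  0.07] [0.96 0.34 3.86]
t 48.05 pos [451.9 372.7  45.3] rot [-3.135  0.07  -0.042] f [-1.96 -0.1   3.93] op 0.206
shift [ 0.0004  0.0017 -0.0047] turn [-0.006  0.07   0.001]
after-turn shift [ 0.7  1.7 -4.7]
```

>>> play_rows([
  [0,0,0.001,0,0,0,5],
  [0,0,0,0,0,0,60],
  [0,0,0,0,0,0,60],
  [0,0,0,0,0,0,60],
  [0,0,0,0,0,0,60],
])

```text
t: 48.55
eef_pos: [452.4, 373.1, 44.9]
tcp_rot: [-3.135, 0.068, -0.043]
ft_force: [-0.9, -0.3, 0.8]
opening: 0.487
```

```bash
python3 -c "
from h import *
look(1);plan(452,372.5,150,-0.044)"
```

```text
F [0.06 0.27 0.47] [0. 0. 0.]
t 48.6 pos [452.4 373.1  44.9] rot [-3.135  0.068 -0.043] f [0.06 0.27 0.47] op 0.531
shift [-7.600e-03 -1.000e-04 -1.048e-01] turn [-0.007  0.068  0.001]
after-turn shift [  -0.4    0.6 -105.1]
```

>>> play_rows([
  [0,0,-0.01,0,0,0,60],
  [-0.001,0,-0.02,0,0,0,60],
  [-0.002,0,-0.03,0,0,0,60],
  [-0.002,0,-0.03,0,0,0,60],
  [-0.002,0,-0.03,0,0,0,60],
  [-0.002,0,-0.03,0,0,0,60],
  [0,0,0,0,0,0,60],
])

```text
t: 49.3
eef_pos: [453.9, 371.7, 203.9]
tcp_rot: [-3.135, 0.069, -0.043]
ft_force: [-0.2, -0.4, 0.3]
opening: 0.602
```

>>> play_rows([
  [0,0.04,-0.01,0,0,0,60],
  [0,0.045,0,0,0,0,60],
  [0,0.045,0,0,0,0,60],
  [0,0.045,0,0,0,0,60],
  [0,0.045,0,0,0,0,60],
  [0,0.03,0,0,0,0,60],
  [0,0,0,0,0,0,60],
])

```text
t: 50.0
eef_pos: [441.8, 113.9, 213.2]
tcp_rot: [-3.134, 0.066, -0.039]
ft_force: [0.5, 1.1, -0.5]
opening: 0.603
```

```bash
python3 -c "
from h import *
plan(452,372.5,150,-0.044)
c=snap('side','s20.png')
i=cv2.imread('pics/s20.png')
cv2.imwrite('pics/s20c.png',cv2.resize(i[120:320,180:380],None,fx=3,fy=3,interpolation=cv2.INTER_CUBIC))
c=snap('top','t20.png');i=cv2.imread('pics/t20.png')
cv2.imwrite('pics/t20c.png',cv2.resize(i[100:280,100:420],None,fx=2.5,fy=2.5,interpolation=cv2.INTER_CUBIC))
im=c['img'].astype(int);s=im.max(2)-im.min(2)
m=((s<20)&(im.max(2)>200)).astype(np.uint8); m[:, :115]=0; m[:,155:]=0; m[:195]=0; m[240:]=0
k=max(cv2.findContours(m,0,1)[0],key=cv2.contourArea); q=cv2.minEnclosingCircle(k);print('mallet',q,ray(c,*q[0],79))
m=((s<20)&(im.max(2)>215)).astype(np.uint8); m[:, :380]=0; m[:,400:]=0; m[:190]=0; m[220:]=0
k=max(cv2.findContours(m,0,1)[0],key=cv2.contourArea); q=cv2.minEnclosingCircle(k);print('pin',q,ray(c,*q[0],74),proj(c,[516.2,-375.5,91]),proj(c,[516.2,-375.5,74]))
"
```

```text
t 50.0 pos [441.8 113.9 213.2] rot [-3.134  0.066 -0.039] f [ 0.5   1.05 -0.45] op 0.603
shift [ 0.0042 -0.2584  0.065 ] turn [-0.007  0.066  0.004]
after-turn shift [  -1.2 -258.8   63.2]
mallet ((132.8157958984375, 213.7105255126953), 9.125642776489258) [505.12973603 367.6518175   79.        ]
pin ((389.5, 203.5), 5.700977325439453) [ 515.80248488 -376.21414824   74.        ] (np.float64(390.8228401474536), np.float64(202.84958958257258)) (np.float64(389.2465936031184), np.float64(203.37002328460397))
```

View pics/s20c.png

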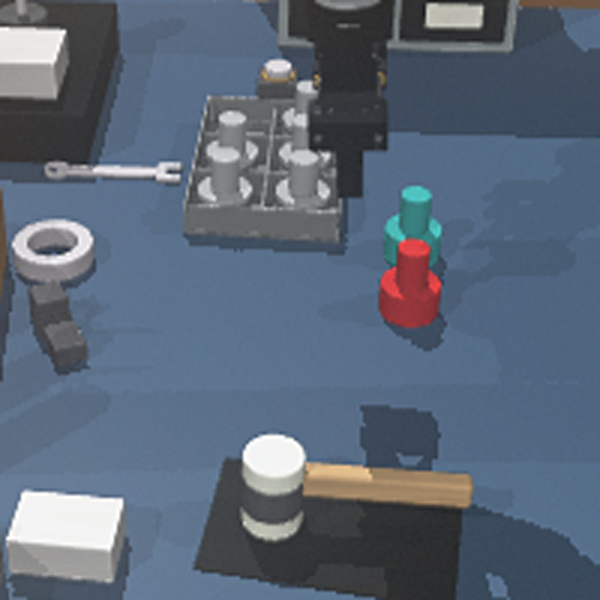

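View pics/t20c.png

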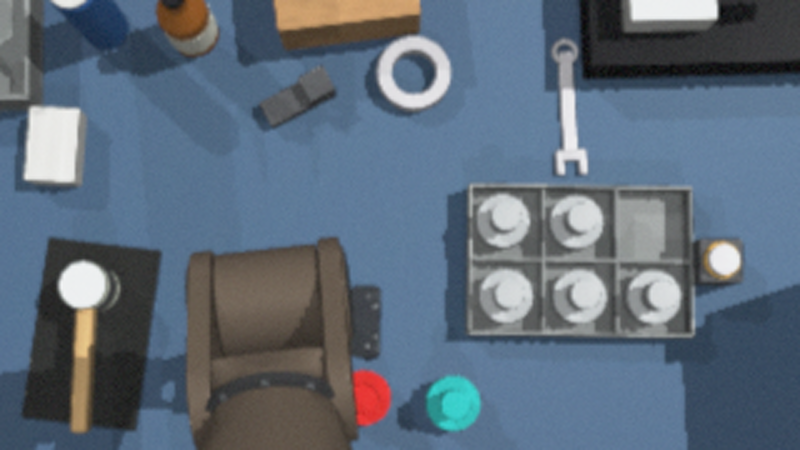

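```bash
python3 -c "
from h import *
print(job_done())"
```

```text
the job is handed in; nothing more can be done
None
```

The job is done and handed in at about 50 s of the 210 s limit. No verdict is reported back.

- **Parts:** There were five. The three light ones, at roughly 2.8, 2.7 and 2.5 N when lifted, stand in the near row. The two heavy ones, both about 7.0 N, stand in the far row. The last side and top pictures show all five upright, one to a cell.
- **Lock pin:** I pressed it down with the mallet until it hit its stop. The wrist force jumped to over 20 N (the pin needs only 7 to 9 N to move), and a second press gave the same. Both cameras agree with a top height of about 74 mm, but the picture check is only good to about 3 mm because the exact starting height was not known.
- **Mallet:** It tilted about 5° in the grip while pressing. I levelled it before setting it down, and it now stands on its head on the mat, about 4 mm from where it was.
- **Other things:** The bystanders and the red and turquoise parts were not touched.

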